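Thread the napkin rings on their stand in colour order and fit the end knob

TASK

Put the coloured napkin rings away on their stand: lift the chest's lid until it rests open on its stop and leave it so, then thread every ring from the chest onto the horizontal rod, in the order red, yellow, green, blue, white, black from the post outwards (leave out colours that are not there). Finish by pushing the brass end knob fully home over the tip of the rod, and leave the bowl, pounder and tongs where they are.

Things in the scene. Friction and masses are not known exactly. Their poses are not given: they have to be found in the camera images.
- lid (a joint): the hinged lid of the dark wooden chest, in rad: 0 shut, growing as it is lifted, 1.9 resting open on its stop (leaning back past upright, away from the robot). It weighs 0.35 kg, falls shut if let go below about 1.5 and falls gently onto its stop beyond about 1.65.
- lid_bar (a point): the middle of the round brass bar (11 mm thick, 110 mm long along its y) that stands 40 mm out from the lid's front edge, two thin struts 100 mm apart holding it. Closed, it is 70 mm above the counter and sticks out towards the robot (-x of the chest); a finger fits in the gap between bar and lid edge (34 mm clear) if the gripper is opened only to about 30 mm. It swings round the hinge at 190 mm, and can turn between the fingers as the lid rises.
- lid_hinge (a point): the middle of the lid's hinge line, on the chest's far upper rim, 66 mm above the counter; its y lies along the hinge (and the bar). Opening turns the lid about +y: the front edge goes up, then back. Its x and z turn with the lid.
- chest_floor (a point): the centre of the chest's inner floor, 6 mm above the counter. The chest is fixed; inside it is 138 mm (its x, front to back) by 258 mm (its y), walls 6 mm thick, rim 66 mm above the counter. The rings stand in one row along its y, about 38 mm apart.
- rod_root (a point): on the axis of the steel rod where it leaves the post; y points along the rod to its free tip, z up. The stand is fixed. The rod is level, 14 mm thick, 180 mm long, 120 mm above the counter; the post behind it is 30 mm wide and rises 18 mm above the rod's axis; a 16 mm thick wooden base (100 mm wide) lies below.
- rod_tip (a point): the free, rounded tip of the rod, on its axis (180 mm from the root); same axes as rod_root.
- knob (a point): centre of the brass end knob: an octagonal block, 40 mm across its flats and 40 mm long along its y, standing on one flat on the counter (centre 20 mm up). A blind bore 18 mm wide and 24 mm deep opens at its -y face; on the closed +y face sits a small wooden ball. It can be taken by its two upright side flats (40 mm apart along its x). Weighs 60 g.
- knob_bore (a point): centre of the bottom of the knob's bore, 4 mm to +y of the knob's centre; it meets rod_tip when the knob is fully home (on the rod the knob hangs about 2 mm low).
- red (a point): centre of the red napkin ring: an octagonal ring 46 mm across its flats and 22 mm thick along its y, with a 22 mm hole right through along its y. In the chest it stands on one flat (centre 23 mm above the chest's floor), its hole level; take it by its two upright side flats (46 mm apart along its x). Weighs 35 g; on the rod it hangs about 4 mm below the axis. Absent in some starts.
- yellow (a point): centre of the yellow napkin ring: an octagonal ring 46 mm across its flats and 22 mm thick along its y, with a 22 mm hole right through along its y. In the chest it stands on one flat (centre 23 mm above the chest's floor), its hole level; take it by its two upright side flats (46 mm apart along its x). Weighs 35 g; on the rod it hangs about 4 mm below the axis. Absent in some starts.
- green (a point): centre of the green napkin ring: an octagonal ring 46 mm across its flats and 22 mm thick along its y, with a 22 mm hole right through along its y. In the chest it stands on one flat (centre 23 mm above the chest's floor), its hole level; take it by its two upright side flats (46 mm apart along its x). Weighs 35 g; on the rod it hangs about 4 mm below the axis. Absent in some starts.
- blue (a point): centre of the blue napkin ring: an octagonal ring 46 mm across its flats and 22 mm thick along its y, with a 22 mm hole right through along its y. In the chest it stands on one flat (centre 23 mm above the chest's floor), its hole level; take it by its two upright side flats (46 mm apart along its x). Weighs 35 g; on the rod it hangs about 4 mm below the axis. Absent in some starts.
- white (a point): centre of the white napkin ring: an octagonal ring 46 mm across its flats and 22 mm thick along its y, with a 22 mm hole right through along its y. In the chest it stands on one flat (centre 23 mm above the chest's floor), its hole level; take it by its two upright side flats (46 mm apart along its x). Weighs 35 g; on the rod it hangs about 4 mm below the axis. Absent in some starts.
- black (a point): centre of the black napkin ring: an octagonal ring 46 mm across its flats and 22 mm thick along its y, with a 22 mm hole right through along its y. In the chest it stands on one flat (centre 23 mm above the chest's floor), its hole level; take it by its two upright side flats (46 mm apart along its x). Weighs 35 g; on the rod it hangs about 4 mm below the axis. Absent in some starts.
- bowl: the white porcelain bowl, a bystander beyond the work; origin under its middle
- pounder: the wooden pounder, a bystander beyond the work; origin under its middle
- tongs: the steel tongs, a bystander beyond the work; origin under its middle
Not all that is in view belongs to the job. Of the things that look like the part that bears knob, the largest one is meant.

How it is judged:
On the way, in this order (a step that is already met when the one before it is completed fails the run):
1. the chest's lid rests open on its stop (value of joint lid above 1.8 rad), for 0.3 s.
2. the red ring is threaded on the rod (x of red in the frame of rod_root between -0.007 and 0.007 m and z of red in the frame of rod_root between -0.009 and 0.006 m and y of red in the frame of rod_root between 0.004 and 0.172 m), for 0.2 s.
3. the yellow ring is threaded on the rod (x of yellow in the frame of rod_root between -0.007 and 0.007 m and z of yellow in the frame of rod_root between -0.009 and 0.006 m and y of yellow in the frame of rod_root between 0.004 and 0.172 m), for 0.2 s.
4. the green ring is threaded on the rod (x of green in the frame of rod_root between -0.007 and 0.007 m and z of green in the frame of rod_root between -0.009 and 0.006 m and y of green in the frame of rod_root between 0.004 and 0.172 m), for 0.2 s.
5. the blue ring is threaded on the rod (x of blue in the frame of rod_root between -0.007 and 0.007 m and z of blue in the frame of rod_root between -0.009 and 0.006 m and y of blue in the frame of rod_root between 0.004 and 0.172 m), for 0.2 s.
6. the white ring is threaded on the rod (x of white in the frame of rod_root between -0.007 and 0.007 m and z of white in the frame of rod_root between -0.009 and 0.006 m and y of white in the frame of rod_root between 0.004 and 0.172 m), for 0.2 s.
7. the black ring is threaded on the rod (x of black in the frame of rod_root between -0.007 and 0.007 m and z of black in the frame of rod_root between -0.009 and 0.006 m and y of black in the frame of rod_root between 0.004 and 0.172 m), for 0.2 s.
8. the end knob is fully home on the rod's tip (distance between knob_bore and rod_tip below 0.007 m and angle between the y axis of knob and the y axis of rod_root, either way round below 0.25 rad), for 0.2 s.
At the end, for the whole second after the job is handed in: Lid over 1.8 rad; each ring present on the rod (within 7 mm sideways, 9 mm below to 6 above its axis, 4 to 172 mm from the post), order red, yellow, green, blue, white, black outwards; bottom of the knob's bore within 7 mm of the tip, axes within 0.25 rad; knob at rest (all of step 2 and all of step 3 and all of step 4 and all of step 5 and all of step 6 and all of step 7 and all of step 8 and value of joint lid above 1.8 rad and linear speed of end_knob below 0.02 m/s); the robot touches nothing.
It fails at once if the white porcelain bowl is moved more than 4 cm (distance of bowl from where it was at the start of the episode above 0.04 m).
It fails at once if the wooden pounder is moved more than 4 cm (distance of pounder from where it was at the start of the episode above 0.04 m).
It fails at once if the steel tongs is moved more than 4 cm (distance of tongs from where it was at the start of the episode above 0.04 m).
Of red_ring, yellow_ring, green_ring, blue_ring, white_ring, black_ring only 4 to 6 are there at a start; the rules pass over those that are not, and their reading is None.
At some moment in a run one of end_knob may be knocked a few centimetres aside while the robot is not near it.
It also fails if it takes over 210 s, if anything falls off the work surface, if the arm or the gripper's body presses on something with over 40 N, if the wrist force passes 120 N, or if a joint passes its speed limit or range.

ROBOT

A 6-joint arm with a two-finger parallel gripper is mounted at the origin on the work surface. World frame = base frame: x ahead of the robot, y to its left, z up, the work surface at z = 0. Lengths are in m, angles in rad, forces in N, time in s.
With the tool pointing down it reaches from about 0.375 to 0.975 m from the base axis. Payload 3.8 kg.
Tool frame: the origin (TCP) lies at the very end of the fingers, on their centre line; the grasp point (between the pads) lies 19 mm behind it; z points along the fingers, y is the direction in which the jaws open and shut (so a half turn about z gives the same grasp; the last joint's range is limited). The gripper opens to 85 mm and grips with 20 to 120 N. Pads are 22 mm wide; open, the fingers measure 114 mm over their backs; the gripper's body (76 mm by 85 mm) begins 54 mm behind the grasp point. The pads swing forward as they close: fully open they stand 13 mm farther back than shut.
Start: joints at [-1.358, 0.264, 1.604, -0, 1.274, -0.037], TCP at [0.167, -0.654, 0.195] pointing down, gripper open.
Joint ranges: [-2.63, 2.63], [-0.94, 2.18], [0.31, 2.57], [-1.31, 4.45], [0, 2.66], [-2.55, 2.55]. Speed limits (rad/s): [2.57, 2.57, 3.14, 3.14, 3.14, 3.14].

INTERFACE

Orientations are given as a rotation vector (axis times angle).
In Python, from workcell import bot, viewer gives the robot as it stands.
- The arm moves only by the tool jog_arm, never from a script. Its argument "motion" is a list of rows, each an object of numbers: "dx", "dy", "dz": the shift along the world's x, y, z in cm; "turn": the turn about the world's z in rad. A call has 1 to 12 rows; each row shifts and turns the commanded pose from where the row before left it; what a row does not reach is not made up. A row lasts 1/12 s, in which the tool goes at most 41.7 mm and 7.16 degrees, less where a joint would pass 70% of its speed; a pose out of reach is approached as far as the arm can. A call is refused whole if a number of a shift passes 4.17 or a number of a turn 0.125, either way. A call with a gripper value outside its range is refused whole. "fingers" is the finger opening in cm, from 0 to 8.54, set as the call begins (left out, the last holds). The fingers move at their own pace and stop on an object; "grip_force" is the grip in N (left out, the last holds). Time passes only in rows, so rows that do not move let the fingers close. It gives the time, the measured TCP pose, the force and the opening at its end, in the units of the state.
- bot.read_state(): the state, without advancing time (a new reading comes with each control period).
- viewer.read_camera(name): name is "side" or "top"; returns (picture, depth): 400x640x3 uint8, red, green, blue; 400x640 float32, m along the optical axis (not along the pixel's ray), 0 where there is no reading.
- viewer.camera_info(name): a dict with "vertical_fov" (degrees; the focal length in pixels is half the picture's height over the tangent of half this angle, whatever the lens; pixels are square), "cx", "cy" (the principal point, pixels), "R" (3x3) and "t" (3): a world point X has camera coordinates R X + t. Camera axes: x right, y down, z forward; pixel columns grow to the right and rows downward; lengths in m; the calibration is good to about 2 mm. A picture is of the moment at which its call begins. camera_info takes no time and is no camera call.
- bot.finish_job(): hands the job in, once; it reports no verdict.
The state is a dict: "time": time; "q": joint angles; "joint_vel": joint speeds; "joint_torque": joint torques, N m; "tool_pos": TCP position; "tcp_rot": TCP orientation; "wrist_force": force on the tool from outside, world axes, zero at the start; "torque": the same for the moment, N m; "width": opening from 0.0 (shut) to 1.0 (fully open).
Only numpy, scipy, OpenCV 4.12 (cv2) and the standard library are available. Lean on these libraries where they do the work, as an engineer would, in place of code of your own. Each camera call takes 0.05 s, during which the arm holds its last target. There are 200 camera calls.

## Working session

There is one attempt and no reset: what is moved stays moved. The work goes in short steps, Python scripts to look and compute and a tool call to move; the robot and the scene stay as the last step left them, time stands still between calls to the robot, and variables do not carry over. Pictures are saved under pics/ and viewed, about 12 in all and at most 16, crops included, and the job is handed in when it is done.

Besides the shell and the picture viewer there is one more tool, called after "Call:" as a command line: name --argument value ..., lists and objects as JSON in quotes. jog_arm: Moves the arm, as the interface text tells. Its arguments: {"type":"object","properties":{"motion":{"type":"array"},"fingers":{"type":"number"},"grip_force":{"type":"number"}},"required":["motion"]}

```bash
mkdir -p pics; cat > h.py <<'E'
import numpy as np, cv2
from workcell import bot, viewer
def info(n):
    c=viewer.camera_info(n); f=200/np.tan(np.radians(c["vertical_fov"])/2)
    return f,c["cx"],c["cy"],np.array(c["R"]),np.array(c["t"])
def cloud(n,d):
    f,cx,cy,R,t=info(n); v,u=np.mgrid[0:400,0:640]
    P=np.stack([(u-cx)/f*d,(v-cy)/f*d,d],-1)
    W=(P-t)@R; W[d<=0]=np.nan
    return W
def proj(n,X):
    f,cx,cy,R,t=info(n); p=R@np.array(X)+t
    return f*p[0]/p[2]+cx, f*p[1]/p[2]+cy
def plane(n,u,v,z):
    f,cx,cy,R,t=info(n); d=R.T@np.array([(u-cx)/f,(v-cy)/f,1]); o=-R.T@t
    return o+d*(z-o[2])/d[2]
def shot(n,name=None):
    p,d=viewer.read_camera(n); p=np.array(p); d=np.array(d)
    if name: cv2.imwrite("pics/"+name,p[...,::-1])
    return p,d,cloud(n,d)
E
python3 - <<'E'
from h import *
for n in("side","top"):
    p,d,W=shot(n,n+"0.png"); f,cx,cy,R,t=info(n); print(n,f,cx,cy,-R.T@t,R.round(3).tolist()); np.save(n+"0.npy",W)
print(bot.read_state())
E
```

```text
side 437.2073595214502 311.17320076621934 194.4450214379715 [ 0.51811195 -0.9743629   0.75874602] [[0.996, -0.087, 0.024], [-0.028, -0.547, -0.837], [0.086, 0.833, -0.547]]
top 468.80561983013746 318.0317099858072 200.95785667269558 [0.47213872 0.02829897 1.15538555] [[0.015, -0.999, 0.032], [-0.993, -0.019, -0.114], [0.114, -0.03, -0.993]]
{'time': 0.1, 'q': array([-1.35790327e+00,  2.64704640e-01,  1.60524420e+00, -8.25102168e-06,
        1.27370957e+00, -3.69263940e-02]), 'joint_vel': array([ 6.48478384e-04, -4.00207456e-03, -2.63291913e-03,  2.47881025e-04,
       -7.38556763e-05, -8.08910542e-04]), 'joint_torque': array([ 2.83033514e-04, -5.16707575e+01, -3.68589664e+01, -8.48839522e-05,
        6.32346535e-03,  1.56612958e-05]), 'tool_pos': array([ 0.16670104, -0.65332738,  0.19416488]), 'tcp_rot': array([-3.11507471e+00, -3.91143324e-01,  2.97273678e-04]), 'wrist_force': array([-0.02435829, -0.46368941,  0.90830593]), 'torque': array([-0.00010106,  0.01572143,  0.00596199]), 'width': 1.0012516692297593}
```

View pics/top0.png

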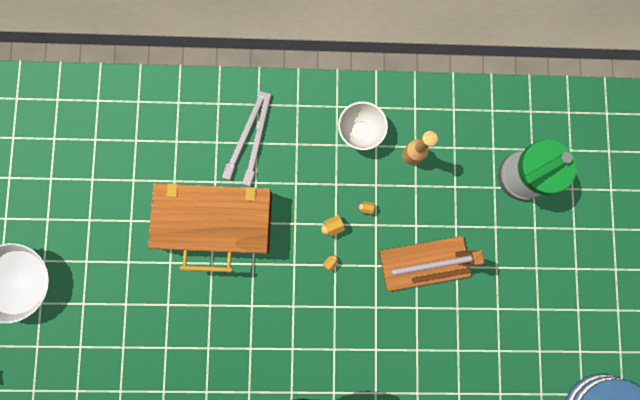

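View pics/side0.png

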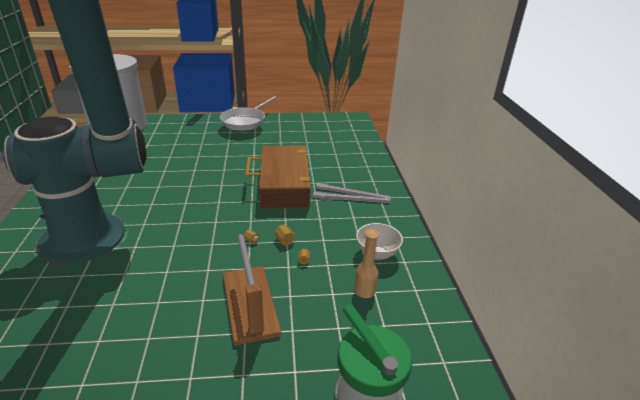

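The top view (right = −y) shows the chest at (210,218) with its bar at (206,268), and the rod running from its post at (478,258) to the tip at (393,272). The largest knob is at (333,227) with its ball to the left, and two smaller decoys are at (368,208) and (331,264). The side view agrees. Next I measure them.

```bash
cat >> h.py <<'E'
def pca(P):
    P=np.asarray(P); c=np.median(P,0); 
    w,V=np.linalg.eigh(np.cov((P-c).T)); a=V[:,-1]; s=(P-c)@a
    return c,a,s.min(),s.max()
def rect(P2):
    return cv2.minAreaRect((np.asarray(P2)*1000).astype(np.float32))
E
python3 - <<'E'
from h import *
np.set_printoptions(precision=4,suppress=True)
p=cv2.imread("pics/top0.png"); hsv=cv2.cvtColor(p,cv2.COLOR_BGR2HSV); W=np.load("top0.npy")
v,u=np.mgrid[0:400,0:640]
def box(a,b,c,d): return (u>=a)&(u<b)&(v>=c)&(v<d)&np.isfinite(W[...,2])
z=W[...,2]
m=box(175,240,262,276)&(z>.055)&(z<.09); P=W[m]; c,a,s0,s1=pca(P); print("bar",m.sum(),c,a,c+a*s0,c+a*s1,np.percentile(P[:,2],[10,90]))
m=box(140,280,175,260)&(z>.055)&(z<.1); r=rect(W[m][:,:2]); print("lid",r,np.median(z[m]), cv2.boxPoints(r))
m=box(385,474,250,280)&(z>.105)&(z<.145); P=W[m]; c,a,s0,s1=pca(P); print("rod",m.sum(),c,a,c+a*s0,c+a*s1,np.percentile(P[:,2],[10,50,90]))
m=box(465,500,245,270)&(z>.125)&(z<.16); print("post",rect(W[m][:,:2]),np.median(z[m]))
m=box(375,475,230,295)&(z>.008)&(z<.026); print("base",rect(W[m][:,:2]),np.median(z[m]),cv2.boxPoints(rect(W[m][:,:2])))
for n,b in dict(k1=(315,350,212,242),k2=(355,380,198,220),k3=(320,345,252,275)).items():
    col=(hsv[...,0]<32)&(hsv[...,0]>8)&(hsv[...,1]>90)
    m=box(*b)&col&(z>.006); P=W[m]; print(n,m.sum(),rect(P[:,:2]),np.percentile(P[:,2],[5,50,95]))
    t=P[P[:,2]>np.percentile(P[:,2],95)-.004]; print("  top",len(t),rect(t[:,:2]),t.mean(0))
print(proj("top",(0.5,0,0)))
E
```

```text
bar 278 [0.4397 0.2457 0.0743] [-0.0163 -0.9999 -0.0008] [0.4407 0.3063 0.0744] [0.4387 0.1868 0.0743] [0.0713 0.0774]
lid ((543.1599731445312, 244.39013671875), (270.1690979003906, 172.57565307617188), 88.47135925292969) 0.07420770658365441 [[453.2993 111.6555]
 [625.8135 107.0518]
 [633.0207 377.1248]
 [460.5064 381.7285]]
rod 565 [ 0.4565 -0.2633  0.1253] [-0.1938  0.981   0.0035] [ 0.4747 -0.3556  0.125 ] [ 0.4376 -0.1677  0.1256] [0.1213 0.1253 0.1281]
post ((472.75677490234375, -346.3283386230469), (30.471506118774414, 38.00040054321289), 2.9188132286071777) 0.13621629064510052
base ((457.6052551269531, -269.6394958496094), (100.0310287475586, 210.9615936279297), 10.663286209106445) 0.01558138408086523 [[ 388.9356 -175.2349]
 [ 427.9713 -382.5535]
 [ 526.2749 -364.0441]
 [ 487.2392 -156.7255]]
k1 323 ((541.4910888671875, -39.53899383544922), (39.27178955078125, 51.87117385864258), 25.34296417236328) [0.0255 0.0358 0.0422]
  top 107 ((544.3310546875, -45.52000427246094), (22.952619552612305, 39.47028350830078), 29.96800994873047) [ 0.5447 -0.0461  0.0405]
k2 150 ((590.9020385742188, -123.95506286621094), (35.72024154663086, 26.554290771484375), 81.22408294677734) [0.0156 0.0237 0.0293]
  top 48 ((590.5270385742188, -127.8570556640625), (27.109739303588867, 14.617630958557129), 69.25791931152344) [ 0.5908 -0.1276  0.0278]
k3 145 ((456.2865295410156, -39.86573028564453), (27.33171844482422, 32.56150817871094), 45.96749496459961) [0.0161 0.0248 0.0298]
  top 60 ((454.199462890625, -36.85894012451172), (18.757768630981445, 26.18718719482422), 51.085330963134766) [ 0.454  -0.0371  0.028 ]
(np.float64(314.8191223423317), np.float64(243.4589541130174))
```

```bash
python3 -c "
import cv2
p=cv2.imread('pics/top0.png'); s=cv2.imread('pics/side0.png')
a=cv2.resize(p[195:300,310:500],None,fx=4,fy=4,interpolation=2)[:420,:760]
cv2.imwrite('pics/c1.png',a)"
```

```text
(no output)
```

View pics/c1.png

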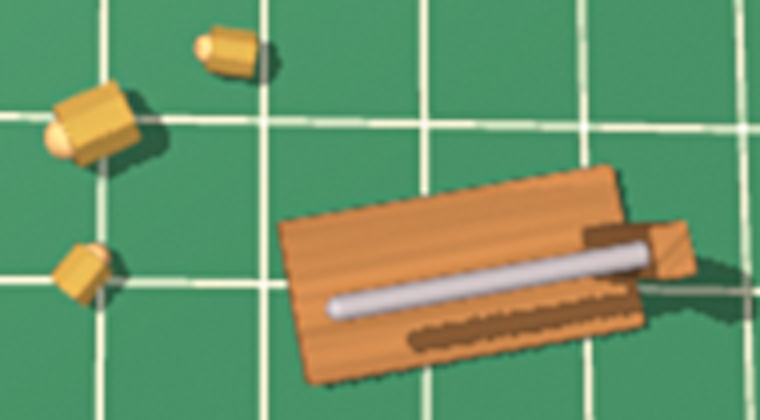

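The crop shows the knob at (95,125) in the crop, bore end toward the rod and ball toward +y. The rod has its tip at (332,308) and its post at (670,250).

The measured heights and sizes match the given values: bar top 74 mm, rod top 125 mm, base 100 mm wide, knob 40 mm. So I'll start moving towards the lid bar.

Call:
jog_arm --motion '[{"dx": 2.36, "dy": 2.53, "dz": 0.5, "turn": 0.108}, {"dx": 2.36, "dy": 2.53, "dz": 0.5, "turn": 0.108}, {"dx": 2.36, "dy": 2.53, "dz": 0.5, "turn": 0.108}, {"dx": 2.36, "dy": 2.53, "dz": 0.5, "turn": 0.108}, {"dx": 2.36, "dy": 2.53, "dz": 0.5, "turn": 0.108}, {"dx": 2.36, "dy": 2.53, "dz": 0.5, "turn": 0.108}, {"dx": 2.36, "dy": 2.53, "dz": 0.5, "turn": 0.108}, {"dx": 2.36, "dy": 2.53, "dz": 0.5, "turn": 0.108}, {"dx": 2.36, "dy": 2.53, "dz": 0.5, "turn": 0.108}, {"dx": 2.36, "dy": 2.53, "dz": 0.5, "turn": 0.108}, {"dx": 2.36, "dy": 2.53, "dz": 0.5, "turn": 0.108}, {"dx": 2.36, "dy": 2.53, "dz": 0.5, "turn": 0.108}]' --fingers 3.0 --grip_force 25

```text
time: 1.1
tool_pos: [0.4507, -0.3488, 0.2551]
tcp_rot: [-2.243, -2.199, 0.0]
wrist_force: [0.1, -1.8, 0.2]
width: 0.354
```

Call:
jog_arm --motion '[{"dx": 0.4, "dy": 3.0}, {"dx": 0.4, "dy": 3.0}, {"dx": 0.4, "dy": 3.0}, {"dx": 0.4, "dy": 3.0}, {"dx": 0.4, "dy": 3.0}, {"dx": 0.4, "dy": 3.0}, {"dx": 0.4, "dy": 3.0}, {"dx": 0.4, "dy": 3.0}, {"dx": 0.4, "dy": 3.0}, {"dx": 0.4, "dy": 3.0}, {"dx": 0.4, "dy": 3.0}, {"dx": 0.4, "dy": 3.0}]'

```text
validation failed for argument at $.mo...
```

Call:
jog_arm --motion '[{"dx": -0.5, "dy": 2.2, "dz": -0.7}, {"dx": -0.5, "dy": 2.2, "dz": -0.7}, {"dx": -0.5, "dy": 2.2, "dz": -0.7}, {"dx": -0.5, "dy": 2.2, "dz": -0.7}, {"dx": -0.5, "dy": 2.2, "dz": -0.7}, {"dx": -0.5, "dy": 2.2, "dz": -0.7}, {"dx": -0.5, "dy": 2.2, "dz": -0.7}, {"dx": -0.5, "dy": 2.2, "dz": -0.7}, {"dx": -0.5, "dy": 2.2, "dz": -0.7}, {"dx": -0.5, "dy": 2.0, "dz": -0.7}, {"dx": -0.5, "dy": 1.4, "dz": -0.7}, {}]'

```text
validation failed for argument at $.mo...
```

Call:
jog_arm --motion '[{"dx": 0.4, "dy": 3.0, "dz": 0, "turn": 0}, {"dx": 0.4, "dy": 3.0, "dz": 0, "turn": 0}, {"dx": 0.4, "dy": 3.0, "dz": 0, "turn": 0}, {"dx": 0.4, "dy": 3.0, "dz": 0, "turn": 0}, {"dx": 0.4, "dy": 3.0, "dz": 0, "turn": 0}, {"dx": 0.4, "dy": 3.0, "dz": 0, "turn": 0}, {"dx": 0.4, "dy": 3.0, "dz": 0, "turn": 0}, {"dx": 0.4, "dy": 3.0, "dz": 0, "turn": 0}, {"dx": 0.4, "dy": 3.0, "dz": 0, "turn": 0}, {"dx": 0.4, "dy": 3.0, "dz": 0, "turn": 0}, {"dx": 0.4, "dy": 3.0, "dz": 0, "turn": 0}, {"dx": 0.4, "dy": 3.0, "dz": 0, "turn": 0}]'

```text
time: 2.1
tool_pos: [0.4976, 0.0111, 0.255]
tcp_rot: [-2.249, -2.193, 0.001]
wrist_force: [0.5, -0.4, -0.9]
width: 0.35
```

Call:
jog_arm --motion '[{"dx": -0.5, "dy": 2.2, "dz": -0.7, "turn": 0}, {"dx": -0.5, "dy": 2.2, "dz": -0.7, "turn": 0}, {"dx": -0.5, "dy": 2.2, "dz": -0.7, "turn": 0}, {"dx": -0.5, "dy": 2.2, "dz": -0.7, "turn": 0}, {"dx": -0.5, "dy": 2.2, "dz": -0.7, "turn": 0}, {"dx": -0.5, "dy": 2.2, "dz": -0.7, "turn": 0}, {"dx": -0.5, "dy": 2.2, "dz": -0.7, "turn": 0}, {"dx": -0.5, "dy": 2.2, "dz": -0.7, "turn": 0}, {"dx": -0.5, "dy": 2.2, "dz": -0.7, "turn": 0}, {"dx": -0.5, "dy": 2.0, "dz": -0.7, "turn": 0}, {"dx": -0.5, "dy": 1.4, "dz": -0.7, "turn": 0}, {"dx": 0, "dy": 0, "dz": 0, "turn": 0}]'

```text
time: 3.1
tool_pos: [0.4408, 0.2431, 0.1762]
tcp_rot: [-2.245, -2.195, 0.005]
wrist_force: [-1.0, -0.2, 0.0]
width: 0.356
```

```bash
python3 - <<'E'
from h import *
s=bot.read_state(); print(s["tool_pos"],s["tcp_rot"],s["width"],s["time"])
p,d,W=shot("side","s1.png"); q,d2,W2=shot("top"); 
a=cv2.resize(p[120:230,220:340],None,fx=4,fy=4); b=cv2.resize(q[170:290,140:290],None,fx=3.6,fy=3.6)
c=np.zeros((450,1040,3),np.uint8); c[:440,:480]=a; c[:432,490:1030]=b
c=cv2.resize(c,(800,346)); cv2.imwrite("pics/s1c.png",c[...,::-1])
E
```

```text
[0.44077313 0.24314058 0.17621776] [-2.24457436 -2.19485813  0.00487627] 0.3561236002986826 3.1
```

View pics/s1c.png

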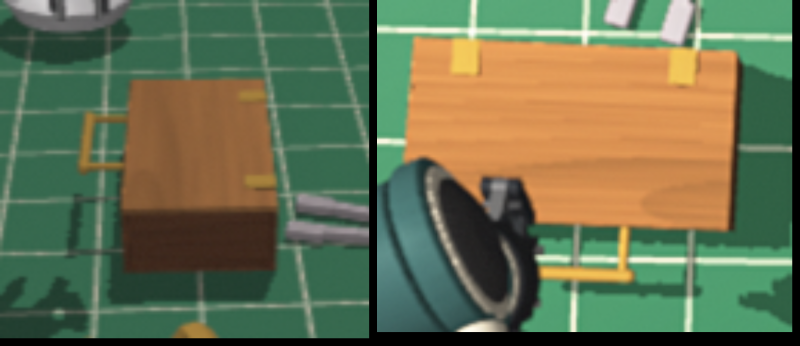

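The gripper is above the bar, with its fingers open 30 mm, and the chest is unobstructed. I descend and close on the bar.

Call:
jog_arm --motion '[{"dx": 0, "dy": 0, "dz": -1.3, "turn": 0}, {"dx": 0, "dy": 0, "dz": -1.3, "turn": 0}, {"dx": 0, "dy": 0, "dz": -1.3, "turn": 0}, {"dx": 0, "dy": 0, "dz": -1.3, "turn": 0}, {"dx": 0, "dy": 0, "dz": -1.3, "turn": 0}, {"dx": 0, "dy": 0, "dz": -1.3, "turn": 0}, {"dx": 0, "dy": 0, "dz": -1.2, "turn": 0}, {"dx": 0, "dy": 0, "dz": -1.0, "turn": 0}, {"dx": 0, "dy": 0, "dz": -1.0, "turn": 0}, {"dx": 0, "dy": 0, "dz": -0.8, "turn": 0}, {"dx": 0, "dy": 0, "dz": -0.5, "turn": 0}, {"dx": 0, "dy": 0, "dz": 0, "turn": 0}]'

```text
time: 4.2
tool_pos: [0.4423, 0.2411, 0.0541]
tcp_rot: [-2.249, -2.193, 0.003]
wrist_force: [-0.6, 0.2, -0.9]
width: 0.35
```

Call:
jog_arm --motion '[{"dx": 0, "dy": 0, "dz": 0, "turn": 0}, {"dx": 0, "dy": 0, "dz": 0, "turn": 0}, {"dx": 0, "dy": 0, "dz": 0, "turn": 0}, {"dx": 0, "dy": 0, "dz": 0, "turn": 0}, {"dx": 0, "dy": 0, "dz": 0, "turn": 0}, {"dx": 0, "dy": 0, "dz": 0, "turn": 0}]' --fingers 0.5 --grip_force 30

```text
time: 4.7
tool_pos: [0.4433, 0.2417, 0.0557]
tcp_rot: [2.249, 2.193, 0.001]
wrist_force: [-0.6, 0.2, -0.5]
width: 0.056
```

```bash
python3 - <<'E'
from h import *
s=bot.read_state(); print(s["tool_pos"],s["width"]*85.4,s["wrist_force"])
r=.19; zb=.004; 
import math
a0=math.atan2(zb,r); prev=None; pts=[]
ths=np.linspace(0,1.84,37)
P=np.array([[-r*math.cos(t)+0, r*math.sin(t)] for t in ths])*100
D=np.diff(P,axis=0)
for d in D: print("%.2f %.2f"%tuple(d),end=" | ")
E
```

```text
[0.44330403 0.24170012 0.05573267] 4.7995901542433845 [-0.57895049  0.24653092 -0.53960985]
0.02 0.97 | 0.07 0.97 | 0.12 0.96 | 0.17 0.96 | 0.22 0.95 | 0.27 0.93 | 0.32 0.92 | 0.36 0.90 | 0.41 0.88 | 0.45 0.86 | 0.50 0.83 | 0.54 0.81 | 0.58 0.78 | 0.62 0.75 | 0.66 0.72 | 0.69 0.68 | 0.73 0.65 | 0.76 0.61 | 0.79 0.57 | 0.82 0.53 | 0.84 0.49 | 0.86 0.44 | 0.89 0.40 | 0.91 0.35 | 0.92 0.30 | 0.94 0.26 | 0.95 0.21 | 0.96 0.16 | 0.96 0.11 | 0.97 0.06 | 0.97 0.01 | 0.97 -0.04 | 0.97 -0.09 | 0.96 -0.14 | 0.95 -0.19 | 0.94 -0.23 |
```

The opening of 4.8 mm means the bar is not between the fingers, so I look.

```bash
python3 - <<'E'
from h import *
p,d,W=shot("side"); q,d2,W2=shot("top")
print(proj("side",(.4397,.2465,.07)),proj("side",(.443,.2417,.0557)),proj("top",(.443,.2417,.0557)))
a=cv2.resize(p[60:200,180:330],None,fx=3,fy=3); b=cv2.resize(q[200:320,140:260],None,fx=3.2,fy=3.2)
c=np.zeros((430,800,3),np.uint8); c[:420,:450]=a[:, :450]; c[:384,460:800]=b[:,:340]
cv2.imwrite("pics/s2c.png",c[...,::-1])
E
```

```text
(np.float64(247.9053889230278), np.float64(166.22350246103628)) (np.float64(249.14991644855357), np.float64(170.86467661259186)) (np.float64(210.37263750435682), np.float64(265.9797495654469))
```

View pics/s2c.png

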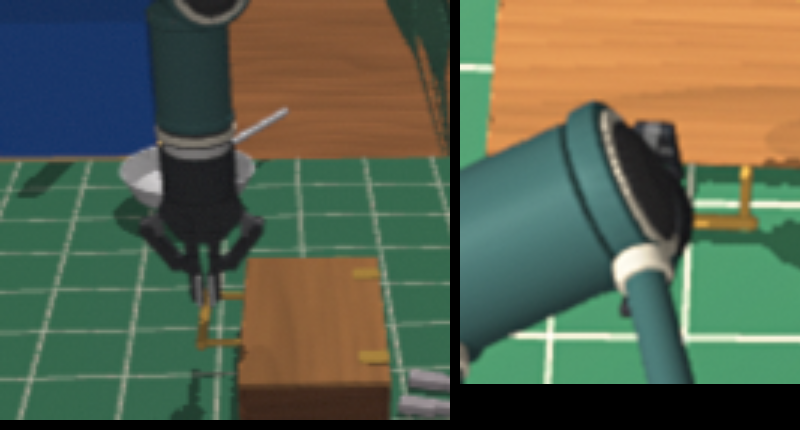

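```bash
python3 - <<'E'
from h import *
np.set_printoptions(precision=3,suppress=True,linewidth=200)
p,d,W=shot("side")
for v in range(140,178,2):
    print(v,*[ (str(tuple(p[v,u]))+str(W[v,u])).replace('np.uint8','') for u in (246,249,252)])
E
```

```text
140 ((34), (38), (38))[0.44  0.235 0.167] ((34), (33), (36))[0.449 0.227 0.171] ((32), (32), (34))[0.458 0.227 0.171]
142 ((50), (80), (63))[0.438 0.249 0.154] ((46), (65), (55))[0.43  0.555 0.003] ((33), (37), (35))[0.458 0.222 0.167]
144 ((46), (74), (58))[0.438 0.248 0.148] ((43), (64), (54))[0.43  0.537 0.003] ((38), (41), (40))[0.457 0.227 0.158]
146 ((38), (60), (49))[0.438 0.25  0.14 ] ((44), (76), (60))[ 0.43   0.531 -0.003] ((29), (31), (34))[0.457 0.229 0.15 ]
148 ((40), (60), (50))[0.439 0.229 0.144] ((46), (78), (61))[0.431 0.507 0.001] ((34), (35), (35))[0.457 0.228 0.144]
150 ((36), (39), (39))[0.438 0.231 0.136] ((41), (62), (52))[0.446 0.245 0.128] ((35), (34), (37))[0.456 0.232 0.135]
152 ((82), (81), (81))[0.438 0.23  0.129] ((72), (78), (76))[0.447 0.233 0.128] ((44), (45), (44))[0.456 0.235 0.126]
154 ((90), (89), (89))[0.437 0.228 0.123] ((77), (83), (80))[0.446 0.233 0.121] ((39), (38), (39))[0.455 0.232 0.121]
156 ((88), (87), (87))[0.437 0.232 0.114] ((87), (86), (76))[0.446 0.234 0.113] ((40), (42), (41))[0.455 0.232 0.114]
158 ((91), (91), (91))[0.437 0.227 
[... 491 characters left out ...]
 ((116), (101), (57))[0.443 0.243 0.073] ((86), (121), (97))[0.446 0.367 0.002]
168 ((84), (85), (54))[ 0.426  0.359 -0.   ] ((80), (85), (60))[0.444 0.229 0.074] ((111), (134), (113))[ 0.446  0.361 -0.002]
170 ((87), (79), (46))[0.435 0.214 0.075] ((71), (88), (62))[0.444 0.215 0.074] ((108), (132), (111))[ 0.446  0.352 -0.005]
172 ((95), (77), (42))[0.435 0.205 0.073] ((73), (86), (59))[0.444 0.208 0.071] ((104), (126), (105))[ 0.447  0.332 -0.001]
174 ((111), (87), (42))[0.436 0.192 0.074] ((113), (88), (45))[0.445 0.189 0.075] ((119), (94), (48))[0.454 0.197 0.07 ]
176 ((87), (90), (59))[0.436 0.19  0.068] ((57), (104), (78))[ 0.438  0.304 -0.   ] ((105), (129), (109))[0.448 0.302 0.001]
```

The side view's depth puts the fingertips at about z = 0.09, straddling the bar in x but above it, while the reported TCP z is 0.056. I reopen, go down carefully and compare again.

Call:
jog_arm --motion '[{"dx": 0, "dy": 0, "dz": 0, "turn": 0}, {"dx": 0, "dy": 0, "dz": 0, "turn": 0}, {"dx": 0, "dy": 0, "dz": 0, "turn": 0}, {"dx": 0, "dy": 0, "dz": 0, "turn": 0}]' --fingers 3.0

```text
time: 5.18
tool_pos: [0.443, 0.2415, 0.0553]
tcp_rot: [-2.249, -2.193, 0.0]
wrist_force: [-0.0, -0.6, -0.2]
width: 0.351
```

```bash
cat >> h.py <<'E'
def tips(box, zmin=.0):
    """gripper fingers in the side view: dark-grey, low saturation points; returns lowest z per x bin"""
    p,d,W=shot("side"); hsv=cv2.cvtColor(p,cv2.COLOR_RGB2HSV)
    x0,x1,y0,y1=box
    m=np.isfinite(W[...,0])&(W[...,0]>x0)&(W[...,0]<x1)&(W[...,1]>y0)&(W[...,1]<y1)&(W[...,2]>zmin)&(hsv[...,1]<70)&(hsv[...,2]<130)
    return W[m],p
E
python3 - <<'E'
from h import *
np.set_printoptions(precision=3,suppress=True,linewidth=200)
s=bot.read_state(); T=s["tool_pos"]; print(T,s["width"]*85.4,s["q"],s["wrist_force"])
P,p=tips((T[0]-.06,T[0]+.06,T[1]-.04,T[1]+.03),.01)
for x in np.arange(-.05,.05,.005):
    m=(P[:,0]-T[0]>x)&(P[:,0]-T[0]<x+.005)
    if m.sum()>2: print("%.3f"%x,m.sum(),np.sort(P[m][:,2])[:3],np.median(P[m][:,1]))
E
```

```text
[0.443 0.242 0.055] 29.984291673674424 [0.45  0.077 2.099 0.    0.966 0.475] [-0.031 -0.643 -0.169]
-0.050 32 [0.146 0.149 0.152] 0.23459564010812567
-0.045 30 [0.139 0.141 0.142] 0.23477527320156347
-0.040 34 [0.137 0.14  0.145] 0.23319934868615275
-0.035 66 [0.136 0.142 0.143] 0.2279225423094657
-0.030 71 [0.103 0.104 0.109] 0.22789347409467117
-0.025 89 [0.099 0.101 0.106] 0.22325786415607143
-0.020 97 [0.094 0.097 0.1  ] 0.22255482295629236
-0.015 72 [0.12  0.125 0.127] 0.21237490487721788
-0.010 62 [0.169 0.169 0.172] 0.20850778597656866
-0.005 56 [0.167 0.173 0.176] 0.2080771641153526
-0.000 67 [0.17  0.171 0.172] 0.20814569876763336
0.005 55 [0.168 0.171 0.172] 0.20835093033975302
0.010 68 [0.16  0.163 0.166] 0.20947331315778034
0.015 100 [0.098 0.101 0.101] 0.22303419991623533
0.020 95 [0.095 0.1   0.101] 0.22226488230011116
0.025 78 [0.114 0.116 0.132] 0.22339919206822803
0.030 100 [0.136 0.137 0.14 ] 0.22652410695512668
0.035 41 [0.141 0.146 0.147] 0.23163251383466085
0.040 25 [0.14  0.142 0.146] 0.2306652100470423
0.045 30 [0.153 0.157 0.159] 0.23176476439554441
```

The opened tips are at z ≈ 0.095 and the gripper body is about 36 mm higher than reported, all consistent. I go down another 4 cm and try the bar again.

Call:
jog_arm --motion '[{"dx": 0, "dy": 0, "dz": -0.5, "turn": 0}, {"dx": 0, "dy": 0, "dz": -0.5, "turn": 0}, {"dx": 0, "dy": 0, "dz": -0.5, "turn": 0}, {"dx": 0, "dy": 0, "dz": -0.5, "turn": 0}, {"dx": 0, "dy": 0, "dz": -0.5, "turn": 0}, {"dx": 0, "dy": 0, "dz": -0.5, "turn": 0}, {"dx": 0, "dy": 0, "dz": -0.5, "turn": 0}, {"dx": 0, "dy": 0, "dz": -0.3, "turn": 0}, {"dx": 0, "dy": 0, "dz": 0, "turn": 0}]'

```text
time: 5.98
tool_pos: [0.4423, 0.2412, 0.0164]
tcp_rot: [-2.249, -2.193, 0.003]
wrist_force: [0.1, -0.6, 0.2]
width: 0.351
```

Call:
jog_arm --motion '[{"dx": 0, "dy": 0, "dz": 0, "turn": 0}, {"dx": 0, "dy": 0, "dz": 0, "turn": 0}, {"dx": 0, "dy": 0, "dz": 0, "turn": 0}, {"dx": 0, "dy": 0, "dz": 0, "turn": 0}, {"dx": 0, "dy": 0, "dz": 0, "turn": 0}, {"dx": 0, "dy": 0, "dz": 0, "turn": 0}]' --fingers 0.5 --grip_force 30

```text
time: 6.48
tool_pos: [0.4391, 0.2415, 0.0171]
tcp_rot: [-2.247, -2.189, 0.009]
wrist_force: [-10.8, 1.1, 5.8]
width: 0.114
```

The opening of 9.7 mm with contact force means the bar is held. I lift it along the arc.

Call:
jog_arm --motion '[{"dx": -0.1, "dy": 0, "dz": 0.97, "turn": 0}, {"dx": 0.0, "dy": 0, "dz": 0.97, "turn": 0}, {"dx": 0.1, "dy": 0, "dz": 0.96, "turn": 0}, {"dx": 0.17, "dy": 0, "dz": 0.96, "turn": 0}, {"dx": 0.22, "dy": -0.01, "dz": 0.95, "turn": 0}, {"dx": 0.27, "dy": -0.01, "dz": 0.93, "turn": 0}, {"dx": 0.32, "dy": -0.01, "dz": 0.92, "turn": 0}, {"dx": 0.36, "dy": -0.01, "dz": 0.9, "turn": 0}, {"dx": 0.41, "dy": -0.01, "dz": 0.88, "turn": 0}, {"dx": 0.45, "dy": -0.01, "dz": 0.86, "turn": 0}, {"dx": 0.5, "dy": -0.01, "dz": 0.83, "turn": 0}, {"dx": 0.54, "dy": -0.01, "dz": 0.81, "turn": 0}]'

```text
time: 7.48
tool_pos: [0.4756, 0.2407, 0.128]
tcp_rot: [-2.249, -2.193, 0.001]
wrist_force: [-4.8, 0.3, -0.5]
width: 0.114
```

Smooth. I continue the arc.

Call:
jog_arm --motion '[{"dx": 0.58, "dy": -0.01, "dz": 0.78, "turn": 0}, {"dx": 0.62, "dy": -0.01, "dz": 0.75, "turn": 0}, {"dx": 0.66, "dy": -0.01, "dz": 0.72, "turn": 0}, {"dx": 0.69, "dy": -0.02, "dz": 0.68, "turn": 0}, {"dx": 0.73, "dy": -0.02, "dz": 0.65, "turn": 0}, {"dx": 0.76, "dy": -0.02, "dz": 0.61, "turn": 0}, {"dx": 0.79, "dy": -0.02, "dz": 0.57, "turn": 0}, {"dx": 0.82, "dy": -0.02, "dz": 0.53, "turn": 0}, {"dx": 0.84, "dy": -0.02, "dz": 0.49, "turn": 0}, {"dx": 0.86, "dy": -0.02, "dz": 0.44, "turn": 0}, {"dx": 0.89, "dy": -0.02, "dz": 0.4, "turn": 0}, {"dx": 0.91, "dy": -0.02, "dz": 0.35, "turn": 0}]'

```text
time: 8.48
tool_pos: [0.5687, 0.2384, 0.1988]
tcp_rot: [2.248, 2.192, 0.003]
wrist_force: [-3.8, -1.1, 4.0]
width: 0.114
```

Call:
jog_arm --motion '[{"dx": 0.92, "dy": -0.02, "dz": 0.3, "turn": 0}, {"dx": 0.94, "dy": -0.02, "dz": 0.26, "turn": 0}, {"dx": 0.95, "dy": -0.02, "dz": 0.21, "turn": 0}, {"dx": 0.96, "dy": -0.02, "dz": 0.16, "turn": 0}, {"dx": 0.96, "dy": -0.02, "dz": 0.11, "turn": 0}, {"dx": 0.97, "dy": -0.02, "dz": 0.06, "turn": 0}, {"dx": 0.97, "dy": -0.02, "dz": 0.01, "turn": 0}, {"dx": 0.97, "dy": -0.02, "dz": -0.04, "turn": 0}, {"dx": 0.97, "dy": -0.02, "dz": -0.09, "turn": 0}, {"dx": 0.96, "dy": -0.02, "dz": -0.14, "turn": 0}, {"dx": 0.95, "dy": -0.02, "dz": -0.19, "turn": 0}, {"dx": 0, "dy": 0, "dz": 0, "turn": 0}]'

```text
time: 9.48
tool_pos: [0.6742, 0.2361, 0.202]
tcp_rot: [2.249, 2.192, 0.001]
wrist_force: [0.4, -4.5, 1.0]
width: 0.117
```

```bash
python3 - <<'E'
from h import *
p,d,W=shot("side","s3.png"); np.save("s3.npy",W)
E
```

```text
(no output)
```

View pics/s3.png

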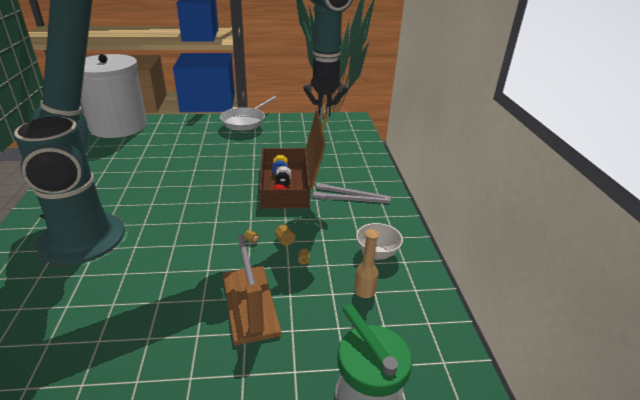

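The lid is upright past the vertical with the bar still held at about (322,118). In the chest are yellow (280,160), blue, white, black (283,180) and red (281,189). I nudge the lid to the stop, release and go up.

Call:
jog_arm --motion '[{"dx": 0.9, "dy": -0.02, "dz": -0.22, "turn": 0}, {"dx": 0.5, "dy": 0, "dz": -0.15, "turn": 0}, {"dx": 0, "dy": 0, "dz": 0, "turn": 0}]'

```text
time: 9.78
tool_pos: [0.6867, 0.2359, 0.1985]
tcp_rot: [2.249, 2.193, -0.001]
wrist_force: [0.6, -4.1, -0.4]
width: 0.113
```

Call:
jog_arm --motion '[{"dx": 0, "dy": 0, "dz": 0, "turn": 0}, {"dx": 0, "dy": 0, "dz": 0, "turn": 0}, {"dx": 0, "dy": 0, "dz": 0, "turn": 0}, {"dx": 0, "dy": 0, "dz": 0, "turn": 0}, {"dx": 0, "dy": 0, "dz": 1.5, "turn": 0}, {"dx": 0, "dy": 0, "dz": 2, "turn": 0}, {"dx": 0, "dy": 0, "dz": 2, "turn": 0}, {"dx": -2, "dy": 0, "dz": 1, "turn": 0}, {"dx": -4, "dy": -1, "dz": 0, "turn": 0}, {"dx": -4, "dy": -1, "dz": 0, "turn": 0}, {"dx": -4, "dy": -1, "dz": 0, "turn": 0}, {"dx": -4, "dy": -1, "dz": 0, "turn": 0}]' --fingers 3.0

```text
time: 10.78
tool_pos: [0.5047, 0.1962, 0.2657]
tcp_rot: [2.248, 2.193, 0.003]
wrist_force: [-0.1, -0.2, 0.8]
width: 0.354
```

Call:
jog_arm --motion '[{"dx": -1.5, "dy": -4, "dz": 0, "turn": 0}, {"dx": -1.5, "dy": -4, "dz": 0, "turn": 0}, {"dx": -1, "dy": -4, "dz": 0, "turn": 0}, {"dx": -1, "dy": -4, "dz": 0, "turn": 0}, {"dx": 0, "dy": -4, "dz": 0, "turn": 0}, {"dx": 0, "dy": -2, "dz": 0, "turn": 0}, {"dx": 0, "dy": 0, "dz": 0, "turn": 0}]' --fingers 6.5

```text
time: 11.37
tool_pos: [0.457, -0.0252, 0.2662]
tcp_rot: [2.251, 2.186, 0.001]
wrist_force: [-0.7, -0.1, -0.2]
width: 0.766
```

```bash
python3 - <<'E'
from h import *
np.set_printoptions(precision=4,suppress=True)
p,d,W=shot("top","t4.png"); np.save("t4.npy",W); ps,ds,Ws=shot("side","s4.png"); np.save("s4.npy",Ws)
hsv=cv2.cvtColor(p,cv2.COLOR_RGB2HSV); a=cv2.resize(p[150:300,140:400],None,fx=3,fy=3); cv2.imwrite("pics/t4c.png",a[...,::-1])
z=W[...,2]; x=W[...,0]; y=W[...,1]
v,u=np.mgrid[0:400,0:640]
m=(u>140)&(u<280)&(v>150)&(v<262)&(z>.1); print("lid",m.sum(), np.nanmin(x[m]),np.nanmax(x[m]),np.nanmax(z[m]))
# rings: points in chest between z .03-.056
m=(u>145)&(u<275)&(v>185)&(v<255)&(x>.5)&(x<.585)&(z>.02)&(z<.056)&(y>.13)&(y<.36)
o=np.argsort(y[m]); yy=y[m][o]; 
for b in np.arange(.12,.37,.004):
    k=m&(y>=b)&(y<b+.004)
    if k.sum()>3: print("%.3f n%d x %.3f z %.3f %.3f"%(b,k.sum(),np.median(x[k]),np.median(z[k]),z[k].max()),np.median(p[k],0))
E
```

```text
lid 3409 0.6367085876768731 0.6826627536121007 0.2162630418606028
0.136 n12 x 0.549 z 0.041 0.055 [158.   39.   32.5]
0.140 n32 x 0.535 z 0.047 0.054 [227.   40.5  36. ]
0.144 n35 x 0.533 z 0.049 0.055 [244.  52.  45.]
0.148 n34 x 0.534 z 0.050 0.056 [246.   54.5  46. ]
0.152 n31 x 0.532 z 0.049 0.054 [240.  47.  40.]
0.156 n33 x 0.535 z 0.050 0.054 [244.  51.  44.]
0.160 n20 x 0.525 z 0.049 0.055 [248.5  55.   46.5]
0.212 n35 x 0.550 z 0.041 0.053 [30. 29. 25.]
0.216 n35 x 0.545 z 0.049 0.056 [45. 44. 43.]
0.220 n32 x 0.544 z 0.049 0.055 [48.5 44.  44.5]
0.224 n35 x 0.548 z 0.049 0.054 [44. 44. 42.]
0.228 n37 x 0.548 z 0.048 0.055 [53. 46. 47.]
0.232 n28 x 0.545 z 0.050 0.055 [46.5 48.  48. ]
0.236 n12 x 0.544 z 0.046 0.050 [48.5 40.5 39. ]
0.248 n36 x 0.552 z 0.037 0.055 [142.5 135.  131. ]
0.252 n44 x 0.552 z 0.047 0.054 [248.  242.5 236.5]
0.256 n36 x 0.549 z 0.049 0.056 [253.  251.5 249. ]
0.260 n35 x 0.549 z 0.048 0.055 [252. 250. 245.]
0.264 n33 x 0.549 z 0.048 0.056 [252. 250. 245.]
0.268 n36 x 0.553 z 0.048 0.054 [255. 254. 251.]
0.272 n7 x 0.542 z 0.047 0.051 [253. 250. 245.]
0.288 n24 x 0.552 z 0.041 0.053 [ 29.5  66.  105. ]
0.292 n54 x 0.532 z 0.044 0.055 [ 32.5  81.  154.5]
0.296 n33 x 0.542 z 0.048 0.055 [ 48. 105. 213.]
0.300 n36 x 0.539 z 0.050 0.055 [ 49.5 112.5 221. ]
0.304 n35 x 0.537 z 0.049 0.056 [ 53. 106. 213.]
0.308 n29 x 0.542 z 0.048 0.055 [ 52. 105. 213.]
0.312 n18 x 0.531 z 0.049 0.053 [ 58.5 103.5 208. ]
0.328 n58 x 0.548 z 0.042 0.054 [164.  133.5  32. ]
0.332 n44 x 0.541 z 0.047 0.055 [255.  233.5  53. ]
0.336 n36 x 0.543 z 0.049 0.056 [254.  238.5  55.5]
0.340 n32 x 0.540 z 0.049 0.056 [254.5 243.5  61.5]
0.344 n33 x 0.545 z 0.049 0.056 [255. 242.  55.]
0.348 n29 x 0.536 z 0.047 0.055 [255. 239.  54.]
0.352 n5 x 0.532 z 0.048 0.050 [255. 242.  55.]
```

View pics/t4c.png

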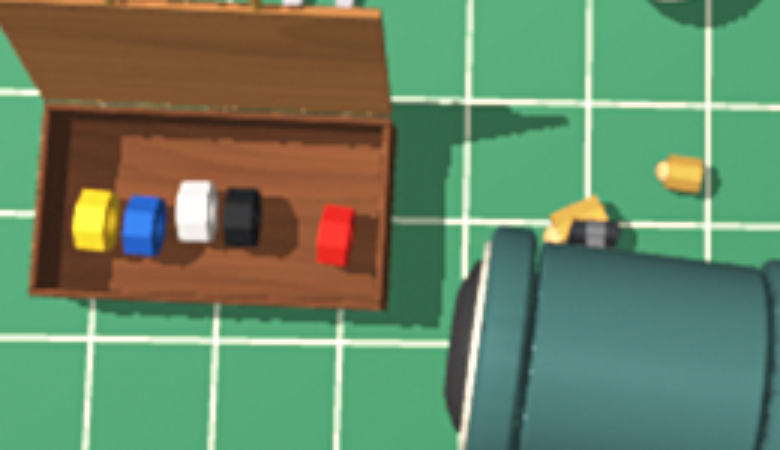

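The lid rests open. There are five rings: yellow (95,220), blue (143,226), white (197,211), black (242,217) and red (335,235) in the crop. There is no green ring. Now I fit each ring's centre and yaw.

```bash
cat >> h.py <<'E'
HS={"red":lambda h,s,v:((h<8)|(h>172))&(s>150)&(v>90),"yellow":lambda h,s,v:(h>22)&(h<34)&(s>130)&(v>120),
"blue":lambda h,s,v:(h>100)&(h<120)&(s>130)&(v>60),"white":lambda h,s,v:(s<40)&(v>170),"black":lambda h,s,v:(v<75)}
def rings(p,W):
    hsv=cv2.cvtColor(p,cv2.COLOR_RGB2HSV); h,s,v=[hsv[...,i].astype(int) for i in range(3)]
    x,y,z=[W[...,i] for i in range(3)]; out={}
    for n,f in HS.items():
        for zz in (.040,.030):
            m=f(h,s,v)&(x>.495)&(x<.595)&(y>.12)&(y<.37)&(z>zz)&(z<.058)
            k,l,st,c=cv2.connectedComponentsWithStats(m.astype(np.uint8))
            if k<2: continue
            i=1+np.argmax(st[1:,4])
            if st[i,4]<60: continue
            m=l==i
            r=rect(np.c_[x[m],y[m]]); out.setdefault(n,[]).append((m.sum(),np.round(r[0],1),np.round(r[1],1),round(r[2],1)))
    return out
E
python3 - <<'E'
from h import *
p=cv2.imread("pics/t4.png")[...,::-1].copy(); W=np.load("t4.npy")
for n,o in rings(p,W).items(): print(n,*o)
x,y,z=[W[...,i] for i in range(3)]
m=(z>.061)&(z<.071)&(x>.46)&(x<.65)&(y>.09)&(y<.4); r=rect(np.c_[x[m],y[m]]); print("rim",r,cv2.boxPoints(r).round(0).tolist())
m=(z>.061)&(z<.071)&(x>.46)&(x<.51)&(y>.15)&(y<.33);print("front rim x",np.percentile(x[m],[5,50,95]))
Ws=np.load("s4.npy"); ps=cv2.imread("pics/s4.png")
T=np.array([.457,-.0252,.2662]); m=(np.abs(Ws[...,0]-T[0])<.06)&(np.abs(Ws[...,1]-T[1])<.05)&(Ws[...,2]>.2)
P=Ws[m]-T
for b in np.arange(-.06,.06,.005):
    k=(P[:,0]>b)&(P[:,0]<b+.005)
    if k.sum()>3: print("%.3f %d"%(b,k.sum()),np.sort(P[k][:,2])[:3].round(3),np.median(P[k][:,1]).round(3))
E
```

```text
red (np.int64(175), array([534.8, 151.2]), array([22.4, 44.4]), 83.0) (np.int64(192), array([534.2, 151.3]), array([22.4, 45.5]), 83.0)
yellow (np.int64(181), array([542., 341.]), array([23.5, 42.5]), 85.6) (np.int64(205), array([542.6, 341.1]), array([23.5, 44.8]), 85.9)
blue (np.int64(179), array([538.7, 302.9]), array([23.2, 41.7]), 86.0) (np.int64(201), array([538.1, 302.9]), array([23.4, 42.8]), 86.0)
white (np.int64(170), array([550.1, 262.4]), array([22.9, 42.9]), 89.2) (np.int64(184), array([550.3, 262.4]), array([22.9, 43.4]), 89.2)
black (np.int64(178), array([546.1, 225.9]), array([22.6, 43. ]), 89.5) (np.int64(193), array([546.2, 225.9]), array([22.6, 43.2]), 89.5)
rim ((555.9276733398438, 243.85025024414062), (269.817138671875, 153.3686981201172), 88.55628204345703) [[476.0, 111.0], [629.0, 107.0], [636.0, 377.0], [483.0, 381.0]]
front rim x [0.47844804 0.4820825  0.48554162]
-0.060 72 [0.088 0.089 0.09 ] -0.007
-0.055 62 [0.086 0.086 0.087] -0.002
-0.050 39 [0.052 0.069 0.072] -0.002
-0.045 58 [0.05 0.05 0.05] -0.004
-0.040 116 [0.046 0.046 0.048] -0.008
-0.035 266 [0.043 0.044 0.045] -0.012
-0.030 244 [0.097 0.1   0.1  ] -0.021
-0.025 251 [0.106 0.106 0.11 ] -0.026
-0.020 255 [0.111 0.112 0.113] -0.029
-0.015 246 [0.111 0.111 0.112] -0.032
-0.010 263 [0.109 0.111 0.112] -0.033
-0.005 253 [0.11  0.11  0.112] -0.034
-0.000 266 [0.109 0.11  0.112] -0.034
0.005 260 [0.11  0.11  0.113] -0.033
0.010 269 [0.11  0.11  0.112] -0.031
0.015 272 [0.111 0.115 0.116] -0.029
0.020 276 [0.104 0.106 0.108] -0.026
0.025 291 [0.096 0.098 0.102] -0.02
0.030 300 [0.046 0.049 0.051] -0.012
0.035 162 [0.045 0.046 0.047] -0.008
0.040 59 [0.048 0.048 0.05 ] -0.005
0.045 43 [0.051 0.053 0.057] -0.004
0.050 50 [0.083 0.086 0.087] -0.005
0.055 58 [0.088 0.089 0.092] -0.011
```

The ring sizes check out (22 × 44 mm). The z offset is also consistent: with the fingers 46 mm apart, the tips are about 40 mm above the reported z. I move to the red ring.

Call:
jog_arm --motion '[{"dx": 1.3, "dy": 2.9, "dz": 0, "turn": -0.02}, {"dx": 1.3, "dy": 2.9, "dz": 0, "turn": -0.02}, {"dx": 1.3, "dy": 2.9, "dz": 0, "turn": -0.02}, {"dx": 1.3, "dy": 2.9, "dz": 0, "turn": -0.02}, {"dx": 1.3, "dy": 2.9, "dz": 0, "turn": -0.02}, {"dx": 1.3, "dy": 3.1, "dz": 0, "turn": 0}, {"dx": 0, "dy": 0, "dz": -2, "turn": 0}, {"dx": 0, "dy": 0, "dz": -3, "turn": 0}, {"dx": 0, "dy": 0, "dz": -3, "turn": 0}, {"dx": 0, "dy": 0, "dz": -3, "turn": 0}, {"dx": 0, "dy": 0, "dz": -1, "turn": 0}, {"dx": 0, "dy": 0, "dz": 0, "turn": 0}]' --fingers 5.6

```text
time: 12.47
tool_pos: [0.5318, 0.1551, 0.1409]
tcp_rot: [-2.351, -2.078, 0.009]
wrist_force: [0.4, -0.1, 0.2]
width: 0.66
```

```bash
python3 - <<'E'
from h import *
s=bot.read_state(); r=s["tcp_rot"]; print(s["tool_pos"],2*np.arctan2(r[1],r[0])%np.pi-np.pi/2,s["width"]*85.4)
p,d,W=shot("side"); a=cv2.resize(p[90:220,230:350],None,fx=4,fy=4); cv2.imwrite("pics/s5c.png",a[...,::-1])
E
```

```text
[0.53177866 0.15509337 0.14091684] -0.1231327443079353 56.32880875466617
```

View pics/s5c.png

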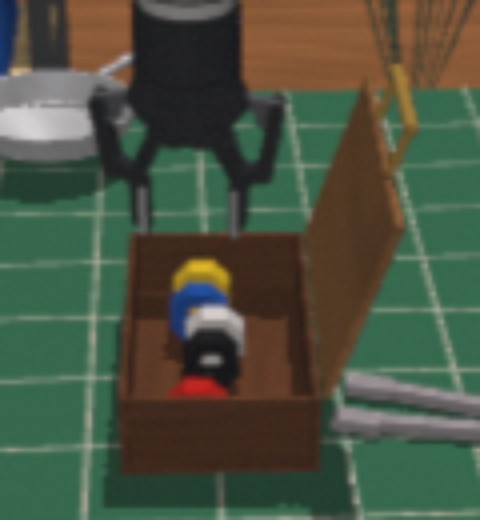

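The gripper stands open over the red ring, and the lid is clear of it. I descend and grasp.

Call:
jog_arm --motion '[{"dx": 0.25, "dy": -0.35, "dz": -1.5, "turn": 0}, {"dx": 0, "dy": 0, "dz": -2, "turn": 0}, {"dx": 0, "dy": 0, "dz": -2, "turn": 0}, {"dx": 0, "dy": 0, "dz": -2, "turn": 0}, {"dx": 0, "dy": 0, "dz": -2, "turn": 0}, {"dx": 0, "dy": 0, "dz": -2, "turn": 0}, {"dx": 0, "dy": 0, "dz": -1.5, "turn": 0}, {"dx": 0, "dy": 0, "dz": -1.2, "turn": 0}, {"dx": 0, "dy": 0, "dz": -0.8, "turn": 0}, {"dx": 0, "dy": 0, "dz": 0, "turn": 0}, {"dx": 0, "dy": 0, "dz": 0, "turn": 0}]'

```text
time: 13.43
tool_pos: [0.5383, 0.1511, -0.0048]
tcp_rot: [2.355, 2.078, 0.002]
wrist_force: [-0.4, 0.1, -0.8]
width: 0.657
```

Call:
jog_arm --motion '[{"dx": -0.35, "dy": 0, "dz": -0.7, "turn": 0}, {"dx": 0, "dy": 0, "dz": -0.6, "turn": 0}, {"dx": 0, "dy": 0, "dz": -0.4, "turn": 0}, {"dx": 0, "dy": 0, "dz": 0, "turn": 0}, {"dx": 0, "dy": 0, "dz": 0, "turn": 0}, {"dx": 0, "dy": 0, "dz": 0, "turn": 0}]'

```text
time: 13.93
tool_pos: [0.5368, 0.1516, -0.0186]
tcp_rot: [2.355, 2.077, 0.007]
wrist_force: [-3.3, -1.0, 20.9]
width: 0.655
```

Call:
jog_arm --motion '[{"dx": 0, "dy": 0, "dz": 0, "turn": 0}, {"dx": 0, "dy": 0, "dz": 0, "turn": 0}, {"dx": 0, "dy": 0, "dz": 0, "turn": 0}, {"dx": 0, "dy": 0, "dz": 0, "turn": 0}, {"dx": 0, "dy": 0, "dz": 0, "turn": 0}, {"dx": 0, "dy": 0, "dz": 0, "turn": 0}]' --fingers 3.8 --grip_force 35

```text
time: 14.43
tool_pos: [0.5371, 0.1517, -0.0187]
tcp_rot: [2.354, 2.077, 0.008]
wrist_force: [-3.1, 0.3, 18.9]
width: 0.533
```

The opening is 45.5 mm, so the ring is held. The 20 N upward force is probably a knuckle on the chest's front rim, so I lift now and will stay higher next time. I carry the ring to beyond the rod tip.

Call:
jog_arm --motion '[{"dx": 0, "dy": 0, "dz": 0.8, "turn": 0}, {"dx": 0, "dy": 0, "dz": 1.5, "turn": 0}, {"dx": 0, "dy": 0, "dz": 2, "turn": 0}, {"dx": 0, "dy": 0, "dz": 2, "turn": 0}, {"dx": 0, "dy": 0, "dz": 2, "turn": 0}, {"dx": 0, "dy": 0, "dz": 2, "turn": 0}, {"dx": 0, "dy": 0, "dz": 2, "turn": 0}, {"dx": 0, "dy": 0, "dz": 2, "turn": 0}, {"dx": 0, "dy": 0, "dz": 2, "turn": 0}, {"dx": 0, "dy": 0, "dz": 1, "turn": 0}]'

```text
time: 15.27
tool_pos: [0.5352, 0.1511, 0.153]
tcp_rot: [2.354, 2.077, 0.005]
wrist_force: [-0.1, 0.0, 0.1]
width: 0.534
```

Call:
jog_arm --motion '[{"dx": -0.9, "dy": -2.4, "dz": 0, "turn": 0.026}, {"dx": -0.9, "dy": -2.4, "dz": 0, "turn": 0.026}, {"dx": -0.9, "dy": -2.4, "dz": 0, "turn": 0.026}, {"dx": -0.9, "dy": -2.4, "dz": 0, "turn": 0.026}, {"dx": -0.9, "dy": -2.4, "dz": 0, "turn": 0.026}, {"dx": -0.9, "dy": -2.4, "dz": 0, "turn": 0.026}, {"dx": -0.9, "dy": -2.4, "dz": 0, "turn": 0.026}, {"dx": -0.9, "dy": -2.4, "dz": 0, "turn": 0.026}, {"dx": -0.9, "dy": -2.4, "dz": 0, "turn": 0.026}, {"dx": -0.9, "dy": -2.3, "dz": 0, "turn": 0.026}, {"dx": -0.9, "dy": -2.0, "dz": 0, "turn": 0.026}, {"dx": -0.6, "dy": -2.0, "dz": 0, "turn": 0.027}]'

```text
time: 16.27
tool_pos: [0.4274, -0.1291, 0.1495]
tcp_rot: [-2.001, -2.42, 0.001]
wrist_force: [0.6, -0.1, -0.2]
width: 0.531
```

Call:
jog_arm --motion '[{"dx": 0, "dy": 0, "dz": -1, "turn": 0}, {"dx": 0, "dy": 0, "dz": -1.5, "turn": 0}, {"dx": 0, "dy": 0, "dz": -1.5, "turn": 0}, {"dx": 0, "dy": 0, "dz": -1.5, "turn": 0}, {"dx": 0, "dy": 0, "dz": -1.5, "turn": 0}, {"dx": 0, "dy": 0, "dz": -0.8, "turn": 0}, {"dx": 0, "dy": 0, "dz": 0, "turn": 0}, {"dx": 0, "dy": 0, "dz": 0, "turn": 0}, {"dx": 0, "dy": 0, "dz": 0, "turn": 0}]'

```text
time: 17.02
tool_pos: [0.4295, -0.1283, 0.0728]
tcp_rot: [2.002, 2.42, 0.001]
wrist_force: [-0.2, -0.3, 0.7]
width: 0.531
```

```bash
cat >> h.py <<'E'
U=np.array([-.189,.982]); V=np.array([.982,.189])   # rod axis dir, rod x dir
C=np.array([.4565,-.2633])                            # point on rod axis
def st():
    s=bot.read_state(); r=s["tcp_rot"]; T=s["tool_pos"]
    print("T",T.round(4),"jaw %.3f"%((2*np.arctan2(r[1],r[0]))%np.pi-np.pi/2),"w %.1f"%(s["width"]*85.4),"F",s["wrist_force"].round(1),"t",round(s["time"],2))
    return T
E
python3 - <<'E'
from h import *
T=st(); print("off-axis",(T[:2]-C)@V,"along",(T[:2]-C)@U)
p,d,W=shot("side","s6.png"); np.save("s6.npy",W)
u,v=[int(a) for a in proj("side",(T[0],T[1],T[2]+.047))]; print(u,v)
a=cv2.resize(p[v-70:v+70,u-90:u+90],None,fx=4,fy=4); cv2.imwrite("pics/s6c.png",a[...,::-1])
hsv=cv2.cvtColor(p,cv2.COLOR_RGB2HSV); h,s,vv=[hsv[...,i].astype(int) for i in range(3)]
m=HS["red"](h,s,vv); k,l,stt,c=cv2.connectedComponentsWithStats(m.astype(np.uint8)); i=1+np.argmax(stt[1:,4]); P=W[l==i]; print(stt[i],P.min(0),P.max(0),np.median(P,0))
E
```

```text
T [ 0.4295 -0.1283  0.0728] jaw 0.188 w 45.3 F [-0.2 -0.3  0.7] t 17.02
off-axis -0.0009513784105724282 along 0.13771181689842443
237 225
[228 215  20  21 317] [nan nan nan] [nan nan nan] [nan nan nan]
```

View pics/s6c.png

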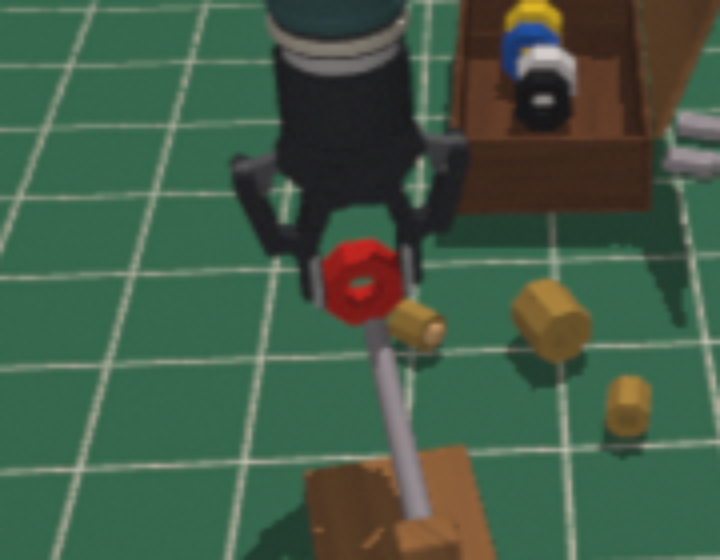

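The red ring is held upright with its hole facing the rod tip, which lies just below and in front of it at crop (362,285). I check the alignment by numbers.

```bash
cat >> h.py <<'E'
def held(name,p,W,T):
    """centre of held ring from side view: points near TCP in rod frame (along, across, z)"""
    hsv=cv2.cvtColor(p,cv2.COLOR_RGB2HSV); h,s,v=[hsv[...,i].astype(int) for i in range(3)]
    x,y,z=[W[...,i] for i in range(3)]
    m=HS[name](h,s,v)&(np.abs(x-T[0])<.025)&(np.abs(y-T[1])<.04)&(np.abs(z-T[2]-.047)<.03)
    P=W[m]; A=(P[:,:2]-C)@U; B=(P[:,:2]-C)@V; Z=P[:,2]
    f=A<np.percentile(A,50)
    q=lambda a:np.percentile(a,[1,99]).round(4)
    print(name,m.sum(),"along",q(A),"across",q(B),"z",q(Z),"top row across",np.mean(B[Z>np.percentile(Z,97)-.004]).round(4))
E
python3 - <<'E'
from h import *
p=cv2.imread("pics/s6.png")[...,::-1].copy(); W=np.load("s6.npy"); T=np.array([.4295,-.1283,.0728])
held("red",p,W,T)
# rod in side view
ws=np.load("s6.npy"); x,y,z=[W[...,i] for i in range(3)]
A=(x-C[0])*U[0]+(y-C[1])*U[1]; B=(x-C[0])*V[0]+(y-C[1])*V[1]
for a in np.arange(-.08,.105,.02):
    m=(A>a)&(A<a+.02)&(np.abs(B)<.013)&(z>.10)&(z<.14)
    if m.sum()>5: print("rod %.2f n%d across %s z %s"%(a,m.sum(),np.percentile(B[m],[2,50,98]).round(4),np.percentile(z[m],[2,50,98]).round(4)))
m=(np.abs(B)<.013)&(z>.10)&(z<.14)&(A>.05)&(A<.11); print("tip",np.percentile(A[m],[95,99,100]))
W=np.load("top0.npy"); x,y,z=[W[...,i] for i in range(3)]
A=(x-C[0])*U[0]+(y-C[1])*U[1]; B=(x-C[0])*V[0]+(y-C[1])*V[1]
m=(np.abs(B)<.012)&(z>.10)&(z<.133)&(A>-.08)&(A<.12); print("top tip",np.percentile(A[m],[95,99,100]),np.median(B[m&(A>.06)]),np.median(B[m&(A<-.04)]),z[m&(A>.06)].max())
m=(np.abs(B)<.012)&(z>.132)&(z<.145)&(A<-.04); print("post front",np.percentile(A[m],[1,50,99]))
E
```

```text
red 313 along [0.1243 0.1503] across [-0.0226  0.0194] z [0.1004 0.1447] top row across -0.0014
rod -0.08 n25 across [-0.0066 -0.0004  0.0055] z [0.1203 0.1257 0.1291]
rod -0.06 n44 across [-0.0062 -0.0005  0.0065] z [0.121  0.1251 0.1276]
rod -0.04 n47 across [-0.0065 -0.0004  0.0064] z [0.1206 0.1253 0.1278]
rod -0.02 n44 across [-0.0064 -0.0006  0.0069] z [0.1209 0.1254 0.128 ]
rod 0.00 n37 across [-0.0061 -0.0001  0.0063] z [0.122  0.1255 0.1286]
rod 0.02 n39 across [-0.0062 -0.001   0.0067] z [0.1216 0.1255 0.128 ]
rod 0.04 n36 across [-0.0058  0.0007  0.0068] z [0.1222 0.1252 0.1269]
rod 0.06 n35 across [-0.0059  0.0001  0.0066] z [0.1213 0.1262 0.1281]
rod 0.08 n24 across [-0.0054  0.0002  0.007 ] z [0.121  0.1256 0.128 ]
tip [0.09362058 0.094659   0.09717163]
top tip [0.08950334 0.09599127 0.0974941 ] 0.0007650609477338 0.00010650539257970465 0.13078624531459862
post front [-0.10276397 -0.09131791 -0.0812032 ]
```

The rod axis agrees in both views: across ≈ 0, axis z ≈ 0.120, tip at +96 mm and root at −84 mm along it. The ring is 1.5 mm to one side and 2.5 mm high, so I correct that and thread it.

Call:
jog_arm --motion '[{"dx": 0.15, "dy": 0.03, "dz": -0.25, "turn": 0}, {"dx": 0.19, "dy": -0.98, "dz": 0, "turn": 0}, {"dx": 0.19, "dy": -0.98, "dz": 0, "turn": 0}, {"dx": 0.19, "dy": -0.98, "dz": 0, "turn": 0}, {"dx": 0.19, "dy": -0.98, "dz": 0, "turn": 0}, {"dx": 0.19, "dy": -0.98, "dz": 0, "turn": 0}, {"dx": 0.19, "dy": -0.98, "dz": 0, "turn": 0}, {"dx": 0, "dy": 0, "dz": 0, "turn": 0}]'

```text
time: 17.73
tool_pos: [0.4425, -0.1891, 0.07]
tcp_rot: [2.004, 2.417, -0.0]
wrist_force: [0.2, 0.9, -0.0]
width: 0.529
```

```bash
python3 - <<'E'
from h import *
T=st(); print("across",(T[:2]-C)@V,"along",(T[:2]-C)@U); p,d,W=shot("side"); held("red",p,W,T)
E
```

```text
T [ 0.4425 -0.1891  0.07  ] jaw 0.186 w 45.1 F [ 0.2  0.9 -0. ] t 17.73
across 0.00030282264315434365 along 0.07552661327776909
red 286 along [0.0624 0.0868] across [-0.022   0.0208] z [0.0985 0.1419] top row across -0.0004
```

It is threaded with no contact force. I slide it on to the post.

Call:
jog_arm --motion '[{"dx": 0.227, "dy": -1.178, "dz": 0, "turn": 0}, {"dx": 0.227, "dy": -1.178, "dz": 0, "turn": 0}, {"dx": 0.227, "dy": -1.178, "dz": 0, "turn": 0}, {"dx": 0.227, "dy": -1.178, "dz": 0, "turn": 0}, {"dx": 0.227, "dy": -1.178, "dz": 0, "turn": 0}, {"dx": 0.227, "dy": -1.178, "dz": 0, "turn": 0}, {"dx": 0.227, "dy": -1.178, "dz": 0, "turn": 0}, {"dx": 0.227, "dy": -1.178, "dz": 0, "turn": 0}, {"dx": 0.227, "dy": -1.178, "dz": 0, "turn": 0}, {"dx": 0.227, "dy": -1.178, "dz": 0, "turn": 0}, {"dx": 0.227, "dy": -1.178, "dz": 0, "turn": 0}, {"dx": 0, "dy": 0, "dz": 0, "turn": 0}]'

```text
time: 18.78
tool_pos: [0.4676, -0.319, 0.0701]
tcp_rot: [2.003, 2.418, -0.001]
wrist_force: [0.0, 0.0, -0.4]
width: 0.529
```

```bash
python3 - <<'E'
from h import *
T=st(); print("across",(T[:2]-C)@V,"along",(T[:2]-C)@U); p,d,W=shot("side"); held("red",p,W,T)
E
```

```text
T [ 0.4676 -0.319   0.0701] jaw 0.187 w 45.2 F [ 0.   0.  -0.4] t 18.78
across 0.00037946100709158865 along -0.05677098526158326
red 311 along [-0.0838 -0.0453] across [-0.0224  0.0212] z [0.1049 0.1418] top row across -0.0001
```

Call:
jog_arm --motion '[{"dx": 0.104, "dy": -0.54, "dz": 0, "turn": 0}, {"dx": 0.104, "dy": -0.54, "dz": 0, "turn": 0}, {"dx": 0, "dy": 0, "dz": -0.2, "turn": 0}, {"dx": 0, "dy": 0, "dz": 0, "turn": 0}]'

```text
time: 19.17
tool_pos: [0.4695, -0.3278, 0.0684]
tcp_rot: [2.002, 2.419, -0.0]
wrist_force: [0.3, -1.1, 1.6]
width: 0.53
```

Call:
jog_arm --motion '[{"dx": 0, "dy": 0, "dz": 0, "turn": 0}, {"dx": 0, "dy": 0, "dz": 0, "turn": 0}, {"dx": 0, "dy": 0, "dz": 0, "turn": 0}, {"dx": 0, "dy": 0, "dz": 1, "turn": 0}, {"dx": 0, "dy": 0, "dz": 2, "turn": 0}, {"dx": 0, "dy": 0, "dz": 2.5, "turn": 0}, {"dx": 0, "dy": 0, "dz": 3, "turn": 0}, {"dx": 0, "dy": 0, "dz": 3, "turn": 0}, {"dx": 0.2, "dy": 1.5, "dz": 2, "turn": 0}, {"dx": 0.4, "dy": 3, "dz": 0, "turn": -0.02}, {"dx": 0.4, "dy": 3, "dz": 0, "turn": -0.02}, {"dx": 0.4, "dy": 3, "dz": 0, "turn": -0.02}]' --fingers 6.0

```text
time: 20.17
tool_pos: [0.4832, -0.2214, 0.2045]
tcp_rot: [2.076, 2.355, 0.001]
wrist_force: [0.5, 1.0, -0.3]
width: 0.706
```

```bash
python3 - <<'E'
from h import *
T=st(); p,d,W=shot("side"); held("red",p,W,np.array([.4697,-.3300,.068]))
E
```

```text
T [ 0.4832 -0.2214  0.2045] jaw 0.126 w 60.3 F [ 0.5  1.  -0.3] t 20.17
red 275 along [-0.0886 -0.0547] across [-0.0225  0.0215] z [0.1048 0.1404] top row across 0.0009
```

Call:
jog_arm --motion '[{"dx": 0.4, "dy": 4, "dz": 0, "turn": -0.02}, {"dx": 0.4, "dy": 4, "dz": 0, "turn": -0.02}, {"dx": 0.4, "dy": 4, "dz": 0, "turn": -0.02}, {"dx": 0.4, "dy": 4, "dz": 0, "turn": -0.02}, {"dx": 0.4, "dy": 4, "dz": 0, "turn": -0.02}, {"dx": 0.4, "dy": 4, "dz": 0, "turn": -0.02}, {"dx": 0.4, "dy": 4, "dz": 0, "turn": -0.02}, {"dx": 0.4, "dy": 4, "dz": 0, "turn": -0.02}, {"dx": 0.4, "dy": 4, "dz": 0, "turn": -0.02}, {"dx": 0.4, "dy": 4, "dz": 0, "turn": -0.02}, {"dx": 0.4, "dy": 4, "dz": 0, "turn": 0}, {"dx": 0.4, "dy": 4, "dz": 0, "turn": 0}]' --fingers 5.4

```text
time: 21.22
tool_pos: [0.5306, 0.2599, 0.2036]
tcp_rot: [2.299, 2.141, 0.001]
wrist_force: [-0.1, -0.0, 0.0]
width: 0.631
```

Call:
jog_arm --motion '[{"dx": 0.4, "dy": 4, "dz": 0, "turn": 0}, {"dx": 0.4, "dy": 3, "dz": 0, "turn": 0}, {"dx": 0, "dy": 1, "dz": -2, "turn": 0}, {"dx": 0, "dy": 0, "dz": -2, "turn": 0}, {"dx": 0, "dy": 0, "dz": -2, "turn": 0}, {"dx": 0, "dy": 0, "dz": -2, "turn": 0}, {"dx": 0, "dy": 0, "dz": -2, "turn": 0}, {"dx": 0, "dy": 0, "dz": 0, "turn": 0}, {"dx": 0, "dy": 0, "dz": 0, "turn": 0}]'

```text
time: 21.97
tool_pos: [0.5377, 0.3372, 0.1018]
tcp_rot: [-2.299, -2.14, 0.005]
wrist_force: [0.1, -0.0, 0.9]
width: 0.633
```

```bash
python3 - <<'E'
from h import *
T=st(); print("to yellow cm",((np.array([.543,.341,-.017])-T)*100).round(2),"turn",-.077)
E
```

```text
T [0.5377 0.3372 0.1018] jaw -0.072 w 54.1 F [ 0.1 -0.   0.9] t 21.97
to yellow cm [  0.53   0.38 -11.88] turn -0.077
```

Call:
jog_arm --motion '[{"dx": 0.3, "dy": 0.38, "dz": -1.5, "turn": 0}, {"dx": 0, "dy": 0, "dz": -2, "turn": 0}, {"dx": 0, "dy": 0, "dz": -2, "turn": 0}, {"dx": 0, "dy": 0, "dz": -2, "turn": 0}, {"dx": 0, "dy": 0, "dz": -1.2, "turn": 0}, {"dx": 0, "dy": 0, "dz": -0.8, "turn": 0}, {"dx": 0, "dy": 0, "dz": 0, "turn": 0}, {"dx": 0, "dy": 0, "dz": 0, "turn": 0}]'

```text
time: 22.63
tool_pos: [0.5424, 0.342, 0.0083]
tcp_rot: [2.3, 2.14, 0.001]
wrist_force: [0.6, -0.3, 0.3]
width: 0.634
```

Call:
jog_arm --motion '[{"dx": 0, "dy": -0.05, "dz": -0.9, "turn": 0}, {"dx": 0, "dy": 0, "dz": -0.9, "turn": 0}, {"dx": 0, "dy": 0, "dz": -0.7, "turn": 0}, {"dx": 0, "dy": 0, "dz": 0, "turn": 0}, {"dx": 0, "dy": 0, "dz": 0, "turn": 0}]'

```text
time: 23.05
tool_pos: [0.5416, 0.341, -0.0177]
tcp_rot: [-2.3, -2.14, 0.001]
wrist_force: [-0.3, -1.3, 0.1]
width: 0.633
```

Call:
jog_arm --motion '[{"dx": 0, "dy": 0, "dz": 0, "turn": 0}, {"dx": 0, "dy": 0, "dz": 0, "turn": 0}, {"dx": 0, "dy": 0, "dz": 0, "turn": 0}, {"dx": 0, "dy": 0, "dz": 0, "turn": 0}, {"dx": 0, "dy": 0, "dz": 0, "turn": 0}]' --fingers 3.8

```text
time: 23.47
tool_pos: [0.5417, 0.3411, -0.0172]
tcp_rot: [-2.3, -2.14, 0.0]
wrist_force: [-0.8, 0.1, 1.0]
width: 0.529
```

Yellow is held. I carry it to the rod's tip.

Call:
jog_arm --motion '[{"dx": 0, "dy": 0, "dz": 0.8, "turn": 0}, {"dx": 0, "dy": 0, "dz": 1.6, "turn": 0}, {"dx": 0, "dy": 0, "dz": 2.2, "turn": 0}, {"dx": 0, "dy": 0, "dz": 2.2, "turn": 0}, {"dx": 0, "dy": 0, "dz": 2.2, "turn": 0}, {"dx": 0, "dy": 0, "dz": 2.2, "turn": 0}, {"dx": 0, "dy": 0, "dz": 2.2, "turn": 0}, {"dx": 0, "dy": 0, "dz": 2.2, "turn": 0}, {"dx": 0, "dy": -0.5, "dz": 1.6, "turn": 0}, {"dx": -0.5, "dy": -2, "dz": 0, "turn": 0.02}, {"dx": -0.7, "dy": -3, "dz": 0, "turn": 0.02}, {"dx": -0.7, "dy": -3, "dz": 0, "turn": 0.02}]'

```text
time: 24.47
tool_pos: [0.5229, 0.256, 0.156]
tcp_rot: [2.231, 2.211, 0.002]
wrist_force: [-0.1, -0.6, -0.9]
width: 0.531
```

Call:
jog_arm --motion '[{"dx": -0.8, "dy": -3.2, "dz": 0, "turn": 0.02}, {"dx": -0.8, "dy": -3.2, "dz": 0, "turn": 0.02}, {"dx": -0.8, "dy": -3.2, "dz": 0, "turn": 0.02}, {"dx": -0.8, "dy": -3.2, "dz": 0, "turn": 0.02}, {"dx": -0.8, "dy": -3.2, "dz": 0, "turn": 0.02}, {"dx": -0.8, "dy": -3.2, "dz": 0, "turn": 0.02}, {"dx": -0.8, "dy": -3.2, "dz": 0, "turn": 0.02}, {"dx": -0.8, "dy": -3.2, "dz": 0, "turn": 0.02}, {"dx": -0.8, "dy": -3.2, "dz": 0, "turn": 0.02}, {"dx": -0.8, "dy": -3.2, "dz": 0, "turn": 0.02}, {"dx": -0.7, "dy": -3.2, "dz": 0, "turn": 0}, {"dx": -0.5, "dy": -3.2, "dz": 0, "turn": 0}]'

```text
time: 25.47
tool_pos: [0.43, -0.1292, 0.1555]
tcp_rot: [2.002, 2.42, 0.001]
wrist_force: [0.8, 0.4, -1.2]
width: 0.525
```

Call:
jog_arm --motion '[{"dx": 0, "dy": 0, "dz": -1.2, "turn": 0}, {"dx": 0, "dy": 0, "dz": -2, "turn": 0}, {"dx": 0, "dy": 0, "dz": -2, "turn": 0}, {"dx": 0, "dy": 0, "dz": -2, "turn": 0}, {"dx": 0, "dy": 0, "dz": -1.2, "turn": 0}, {"dx": 0, "dy": 0, "dz": 0, "turn": 0}, {"dx": 0, "dy": 0, "dz": 0, "turn": 0}]'

```text
time: 26.05
tool_pos: [0.4301, -0.1272, 0.0703]
tcp_rot: [-2.002, -2.419, 0.001]
wrist_force: [-0.2, -0.1, -0.9]
width: 0.525
```

```bash
python3 - <<'E'
from h import *
T=st(); print("across",(T[:2]-C)@V,"along",(T[:2]-C)@U); p,d,W=shot("side"); held("yellow",p,W,T)
E
```

```text
T [ 0.4301 -0.1272  0.0703] jaw 0.188 w 44.9 F [-0.2 -0.1 -0.9] t 26.05
across -0.00018253043204206928 along 0.1386380854404925
yellow 306 along [0.126  0.1516] across [-0.0219  0.021 ] z [0.0965 0.141 ] top row across -0.0005
```

Aligned. I thread yellow.

Call:
jog_arm --motion '[{"dx": 0.04, "dy": 0.01, "dz": 0.08, "turn": 0}, {"dx": 0.19, "dy": -0.98, "dz": 0, "turn": 0}, {"dx": 0.19, "dy": -0.98, "dz": 0, "turn": 0}, {"dx": 0.19, "dy": -0.98, "dz": 0, "turn": 0}, {"dx": 0.19, "dy": -0.98, "dz": 0, "turn": 0}, {"dx": 0.19, "dy": -0.98, "dz": 0, "turn": 0}, {"dx": 0.19, "dy": -0.98, "dz": 0, "turn": 0}, {"dx": 0, "dy": 0, "dz": 0, "turn": 0}]'

```text
time: 26.77
tool_pos: [0.4434, -0.1888, 0.0718]
tcp_rot: [2.004, 2.417, -0.0]
wrist_force: [1.1, -0.6, -0.5]
width: 0.528
```

Call:
jog_arm --motion '[{"dx": 0.215, "dy": -1.16, "dz": 0, "turn": 0}, {"dx": 0.215, "dy": -1.16, "dz": 0, "turn": 0}, {"dx": 0.215, "dy": -1.16, "dz": 0, "turn": 0}, {"dx": 0.215, "dy": -1.16, "dz": 0, "turn": 0}, {"dx": 0.215, "dy": -1.16, "dz": 0, "turn": 0}, {"dx": 0.215, "dy": -1.16, "dz": 0, "turn": 0}, {"dx": 0.215, "dy": -1.16, "dz": 0, "turn": 0}, {"dx": 0.215, "dy": -1.16, "dz": 0, "turn": 0}, {"dx": 0.215, "dy": -1.16, "dz": 0, "turn": 0}, {"dx": 0.215, "dy": -1.16, "dz": 0, "turn": 0}, {"dx": 0, "dy": 0, "dz": 0, "turn": 0}, {"dx": 0, "dy": 0, "dz": -0.2, "turn": 0}]'

```text
time: 27.77
tool_pos: [0.4646, -0.3034, 0.0699]
tcp_rot: [2.004, 2.419, 0.0]
wrist_force: [0.3, 0.6, -0.2]
width: 0.527
```

```bash
python3 - <<'E'
from h import *
T=st(); print("across",(T[:2]-C)@V,"along",(T[:2]-C)@U)
p,d,W=shot("side"); held("yellow",p,W,T); held("red",p,W,np.array([.4695,-.3300,.068]))
E
```

```text
T [ 0.4646 -0.3034  0.0699] jaw 0.187 w 45.0 F [ 0.3  0.6 -0.2] t 27.77
across 0.00032497585831639146 along -0.04091150114927788
yellow 144 along [-0.0511 -0.0189] across [-0.0219  0.0181] z [0.1254 0.1405] top row across 0.0006
red 274 along [-0.0864 -0.0558] across [-0.0223  0.0216] z [0.1038 0.1402] top row across 0.0002
```

Call:
jog_arm --motion '[{"dx": 0, "dy": 0, "dz": 0, "turn": 0}, {"dx": 0, "dy": 0, "dz": 0, "turn": 0}, {"dx": 0, "dy": 0, "dz": 0, "turn": 0}, {"dx": 0, "dy": 0, "dz": 1, "turn": 0}, {"dx": 0, "dy": 0, "dz": 2, "turn": 0}, {"dx": 0, "dy": 0, "dz": 2.5, "turn": 0}, {"dx": 0, "dy": 0, "dz": 3, "turn": 0}, {"dx": 0, "dy": 0, "dz": 3, "turn": 0}, {"dx": 0.2, "dy": 1.5, "dz": 2, "turn": 0}, {"dx": 0.4, "dy": 3, "dz": 0, "turn": -0.02}, {"dx": 0.4, "dy": 3, "dz": 0, "turn": -0.02}, {"dx": 0.4, "dy": 3, "dz": 0, "turn": -0.02}]' --fingers 6.0

```text
time: 28.82
tool_pos: [0.4785, -0.1966, 0.2063]
tcp_rot: [2.076, 2.355, 0.001]
wrist_force: [-0.0, 0.5, -0.2]
width: 0.702
```

Call:
jog_arm --motion '[{"dx": 0.45, "dy": 4, "dz": 0, "turn": -0.02}, {"dx": 0.45, "dy": 4, "dz": 0, "turn": -0.02}, {"dx": 0.45, "dy": 4, "dz": 0, "turn": -0.02}, {"dx": 0.45, "dy": 4, "dz": 0, "turn": -0.02}, {"dx": 0.45, "dy": 4, "dz": 0, "turn": -0.02}, {"dx": 0.45, "dy": 4, "dz": 0, "turn": -0.02}, {"dx": 0.45, "dy": 4, "dz": 0, "turn": -0.02}, {"dx": 0.45, "dy": 4, "dz": 0, "turn": -0.02}, {"dx": 0.45, "dy": 4, "dz": 0, "turn": -0.02}, {"dx": 0.45, "dy": 4, "dz": 0, "turn": -0.02}, {"dx": 0.45, "dy": 4, "dz": 0, "turn": 0}, {"dx": 0.45, "dy": 4, "dz": 0, "turn": 0}]' --fingers 5.2

```text
time: 29.82
tool_pos: [0.5316, 0.2848, 0.2055]
tcp_rot: [2.299, 2.141, 0.001]
wrist_force: [0.4, -0.5, -0.0]
width: 0.607
```

Call:
jog_arm --motion '[{"dx": 0.3, "dy": 2, "dz": 0, "turn": 0}, {"dx": 0, "dy": 0, "dz": -2, "turn": 0}, {"dx": 0, "dy": 0, "dz": -2, "turn": 0}, {"dx": 0, "dy": 0, "dz": -2, "turn": 0}, {"dx": 0, "dy": 0, "dz": -2, "turn": 0}, {"dx": 0, "dy": 0, "dz": -2, "turn": 0}, {"dx": 0, "dy": 0, "dz": 0, "turn": 0}, {"dx": 0, "dy": 0, "dz": 0, "turn": 0}]'

```text
time: 30.48
tool_pos: [0.5339, 0.3021, 0.1039]
tcp_rot: [-2.299, -2.14, 0.004]
wrist_force: [-0.5, -0.3, 0.1]
width: 0.61
```

```bash
python3 - <<'E'
from h import *
T=st(); print("to blue cm",((np.array([.5392,.3029,-.017])-T)*100).round(2))
p,d,W=shot("side"); held("yellow",p,W,np.array([.4646,-.3034,.068]))
E
```

```text
T [0.5339 0.3021 0.1039] jaw -0.072 w 52.1 F [-0.5 -0.3  0.1] t 30.48
to blue cm [  0.53   0.08 -12.09]
yellow 164 along [-0.0507 -0.022 ] across [-0.022   0.0207] z [0.1236 0.1411] top row across 0.0004
```

Call:
jog_arm --motion '[{"dx": 0.33, "dy": 0.05, "dz": -1.5, "turn": 0}, {"dx": 0, "dy": 0, "dz": -2, "turn": 0}, {"dx": 0, "dy": 0, "dz": -2, "turn": 0}, {"dx": 0, "dy": 0, "dz": -2, "turn": 0}, {"dx": 0, "dy": 0, "dz": -1.2, "turn": 0}, {"dx": 0, "dy": 0, "dz": -0.8, "turn": 0}, {"dx": 0, "dy": 0, "dz": 0, "turn": 0}, {"dx": 0, "dy": 0, "dz": 0, "turn": 0}]'

```text
time: 31.2
tool_pos: [0.5391, 0.3033, 0.0105]
tcp_rot: [2.3, 2.14, 0.002]
wrist_force: [0.5, -0.3, 0.8]
width: 0.606
```

Call:
jog_arm --motion '[{"dx": 0.05, "dy": 0, "dz": -1, "turn": 0}, {"dx": 0, "dy": 0, "dz": -0.9, "turn": 0}, {"dx": 0, "dy": 0, "dz": -0.8, "turn": 0}, {"dx": 0, "dy": 0, "dz": 0, "turn": 0}, {"dx": 0, "dy": 0, "dz": 0, "turn": 0}]'

```text
time: 31.62
tool_pos: [0.5392, 0.3031, -0.0177]
tcp_rot: [-2.3, -2.14, -0.0]
wrist_force: [0.3, 0.5, 0.7]
width: 0.611
```

Call:
jog_arm --motion '[{"dx": 0, "dy": 0, "dz": 0, "turn": 0}, {"dx": 0, "dy": 0, "dz": 0, "turn": 0}, {"dx": 0, "dy": 0, "dz": 0, "turn": 0}, {"dx": 0, "dy": 0, "dz": 0, "turn": 0}, {"dx": 0, "dy": 0, "dz": 0, "turn": 0}]' --fingers 3.8

```text
time: 32.03
tool_pos: [0.5389, 0.3029, -0.0176]
tcp_rot: [-2.3, -2.14, 0.0]
wrist_force: [0.9, 0.5, 0.5]
width: 0.531
```

Blue is held, and I do the same carry.

Call:
jog_arm --motion '[{"dx": 0, "dy": 0, "dz": 0.8, "turn": 0}, {"dx": 0, "dy": 0, "dz": 1.6, "turn": 0}, {"dx": 0, "dy": 0, "dz": 2.2, "turn": 0}, {"dx": 0, "dy": 0, "dz": 2.2, "turn": 0}, {"dx": 0, "dy": 0, "dz": 2.2, "turn": 0}, {"dx": 0, "dy": 0, "dz": 2.2, "turn": 0}, {"dx": 0, "dy": 0, "dz": 2.2, "turn": 0}, {"dx": 0, "dy": 0, "dz": 2.2, "turn": 0}, {"dx": 0, "dy": -0.5, "dz": 1.6, "turn": 0}, {"dx": -0.5, "dy": -1, "dz": 0, "turn": 0.02}, {"dx": -0.7, "dy": -2, "dz": 0, "turn": 0.02}, {"dx": -0.7, "dy": -2.3, "dz": 0, "turn": 0.02}]'

```text
time: 33.03
tool_pos: [0.5198, 0.2452, 0.1556]
tcp_rot: [2.232, 2.211, 0.002]
wrist_force: [0.1, -0.8, -0.1]
width: 0.532
```

Call:
jog_arm --motion '[{"dx": -0.8, "dy": -3.2, "dz": 0, "turn": 0.02}, {"dx": -0.8, "dy": -3.2, "dz": 0, "turn": 0.02}, {"dx": -0.8, "dy": -3.2, "dz": 0, "turn": 0.02}, {"dx": -0.8, "dy": -3.2, "dz": 0, "turn": 0.02}, {"dx": -0.8, "dy": -3.2, "dz": 0, "turn": 0.02}, {"dx": -0.8, "dy": -3.2, "dz": 0, "turn": 0.02}, {"dx": -0.8, "dy": -3.2, "dz": 0, "turn": 0.02}, {"dx": -0.8, "dy": -3.2, "dz": 0, "turn": 0.02}, {"dx": -0.8, "dy": -3.2, "dz": 0, "turn": 0.02}, {"dx": -0.8, "dy": -3.2, "dz": 0, "turn": 0.02}, {"dx": -0.5, "dy": -3, "dz": 0, "turn": 0}, {"dx": -0.4, "dy": -2.3, "dz": 0, "turn": 0}]'

```text
time: 34.03
tool_pos: [0.4298, -0.13, 0.155]
tcp_rot: [2.004, 2.419, -0.001]
wrist_force: [0.4, 0.3, -0.7]
width: 0.527
```

Call:
jog_arm --motion '[{"dx": 0, "dy": 0, "dz": -1.2, "turn": 0}, {"dx": 0, "dy": 0, "dz": -2, "turn": 0}, {"dx": 0, "dy": 0, "dz": -2, "turn": 0}, {"dx": 0, "dy": 0, "dz": -2, "turn": 0}, {"dx": 0, "dy": 0, "dz": -1.2, "turn": 0}, {"dx": 0, "dy": 0, "dz": 0, "turn": 0}, {"dx": 0, "dy": 0, "dz": 0, "turn": 0}]'

```text
time: 34.62
tool_pos: [0.4299, -0.1272, 0.0698]
tcp_rot: [-2.001, -2.419, 0.001]
wrist_force: [0.7, -0.2, -0.3]
width: 0.53
```

```bash
python3 - <<'E'
from h import *
T=st(); print("across",(T[:2]-C)@V,"along",(T[:2]-C)@U); p,d,W=shot("side"); held("blue",p,W,T)
E
```

```text
T [ 0.4299 -0.1272  0.0698] jaw 0.188 w 45.3 F [ 0.7 -0.2 -0.3] t 34.62
across -0.0004067052622375739 along 0.1386748581879933
blue 319 along [0.1255 0.1506] across [-0.0225  0.0213] z [0.0974 0.1408] top row across -0.0005
```

Call:
jog_arm --motion '[{"dx": 0.05, "dy": 0.01, "dz": 0.12, "turn": 0}, {"dx": 0.19, "dy": -0.98, "dz": 0, "turn": 0}, {"dx": 0.19, "dy": -0.98, "dz": 0, "turn": 0}, {"dx": 0.19, "dy": -0.98, "dz": 0, "turn": 0}, {"dx": 0.19, "dy": -0.98, "dz": 0, "turn": 0}, {"dx": 0.19, "dy": -0.98, "dz": 0, "turn": 0}, {"dx": 0.19, "dy": -0.98, "dz": 0, "turn": 0}, {"dx": 0, "dy": 0, "dz": 0, "turn": 0}]'

```text
time: 35.33
tool_pos: [0.4435, -0.189, 0.072]
tcp_rot: [2.004, 2.417, -0.0]
wrist_force: [0.3, 0.5, -0.3]
width: 0.533
```

Call:
jog_arm --motion '[{"dx": 0.21, "dy": -1.13, "dz": 0, "turn": 0}, {"dx": 0.21, "dy": -1.13, "dz": 0, "turn": 0}, {"dx": 0.21, "dy": -1.13, "dz": 0, "turn": 0}, {"dx": 0.21, "dy": -1.13, "dz": 0, "turn": 0}, {"dx": 0.21, "dy": -1.13, "dz": 0, "turn": 0}, {"dx": 0.21, "dy": -1.13, "dz": 0, "turn": 0}, {"dx": 0.21, "dy": -1.13, "dz": 0, "turn": 0}, {"dx": 0.21, "dy": -1.13, "dz": 0, "turn": 0}, {"dx": 0, "dy": 0, "dz": 0, "turn": 0}, {"dx": 0, "dy": 0, "dz": -0.2, "turn": 0}, {"dx": 0, "dy": 0, "dz": 0, "turn": 0}]'

```text
time: 36.25
tool_pos: [0.4594, -0.277, 0.0694]
tcp_rot: [-2.003, -2.419, -0.0]
wrist_force: [-0.0, -0.2, 0.4]
width: 0.531
```

```bash
python3 - <<'E'
from h import *
T=st(); print("across",(T[:2]-C)@V,"along",(T[:2]-C)@U)
p,d,W=shot("side"); held("blue",p,W,T); held("yellow",p,W,np.array([.4646,-.3034,.068]))
E
```

```text
T [ 0.4594 -0.277   0.0694] jaw 0.188 w 45.3 F [-0.  -0.2  0.4] t 36.25
across 0.0002677284490345829 along -0.014004192668577933
blue 161 along [-0.0257 -0.0015] across [-0.0227  0.0219] z [0.1269 0.1414] top row across -0.0006
yellow 129 along [-0.0513 -0.029 ] across [-0.0225  0.0198] z [0.1236 0.1412] top row across -0.0009
```

Call:
jog_arm --motion '[{"dx": 0, "dy": 0, "dz": 0, "turn": 0}, {"dx": 0, "dy": 0, "dz": 0, "turn": 0}, {"dx": 0, "dy": 0, "dz": 0, "turn": 0}, {"dx": 0, "dy": 0, "dz": 1, "turn": 0}, {"dx": 0, "dy": 0, "dz": 2, "turn": 0}, {"dx": 0, "dy": 0, "dz": 2.5, "turn": 0}, {"dx": 0, "dy": 0, "dz": 3, "turn": 0}, {"dx": 0, "dy": 0, "dz": 3, "turn": 0}, {"dx": 0.2, "dy": 1.5, "dz": 2, "turn": 0}, {"dx": 0.4, "dy": 3, "dz": 0, "turn": 0}, {"dx": 0.4, "dy": 3, "dz": 0, "turn": 0}, {"dx": 0.4, "dy": 3, "dz": 0, "turn": 0}]' --fingers 6.0

```text
time: 37.3
tool_pos: [0.4742, -0.1714, 0.2067]
tcp_rot: [2.003, 2.417, 0.001]
wrist_force: [-0.4, 0.3, 0.0]
width: 0.701
```

Call:
jog_arm --motion '[{"dx": 0.61, "dy": 3.6, "dz": 0, "turn": -0.02}, {"dx": 0.61, "dy": 3.6, "dz": 0, "turn": -0.02}, {"dx": 0.61, "dy": 3.6, "dz": 0, "turn": -0.02}, {"dx": 0.61, "dy": 3.6, "dz": 0, "turn": -0.02}, {"dx": 0.61, "dy": 3.6, "dz": 0, "turn": -0.02}, {"dx": 0.61, "dy": 3.6, "dz": 0, "turn": -0.02}, {"dx": 0.61, "dy": 3.6, "dz": 0, "turn": -0.02}, {"dx": 0.61, "dy": 3.6, "dz": 0, "turn": -0.02}, {"dx": 0.61, "dy": 3.6, "dz": 0, "turn": -0.02}, {"dx": 0.61, "dy": 3.6, "dz": 0, "turn": -0.02}, {"dx": 0.61, "dy": 3.6, "dz": 0, "turn": 0}, {"dx": 0.61, "dy": 3.6, "dz": 0, "turn": 0}]' --fingers 5.4

```text
time: 38.3
tool_pos: [0.5468, 0.262, 0.2059]
tcp_rot: [2.234, 2.208, 0.002]
wrist_force: [0.5, -0.3, 0.1]
width: 0.629
```

Call:
jog_arm --motion '[{"dx": 0, "dy": 0, "dz": -1, "turn": 0}, {"dx": 0, "dy": 0, "dz": -2, "turn": 0}, {"dx": 0, "dy": 0, "dz": -2, "turn": 0}, {"dx": 0, "dy": 0, "dz": -2, "turn": 0}, {"dx": 0, "dy": 0, "dz": -2, "turn": 0}, {"dx": 0, "dy": 0, "dz": -1, "turn": 0}, {"dx": 0, "dy": 0, "dz": 0, "turn": 0}, {"dx": 0, "dy": 0, "dz": 0, "turn": 0}]'

```text
time: 38.97
tool_pos: [0.5466, 0.2596, 0.1049]
tcp_rot: [-2.235, -2.208, 0.001]
wrist_force: [-0.6, 0.5, 1.0]
width: 0.63
```

```bash
python3 - <<'E'
from h import *
T=st(); print("to white cm",((np.array([.5502,.2624,-.017])-T)*100).round(2))
p,d,W=shot("side"); held("blue",p,W,np.array([.4594,-.277,.068]))
E
```

```text
T [0.5466 0.2596 0.1049] jaw -0.012 w 53.8 F [-0.6  0.5  1. ] t 38.97
to white cm [  0.36   0.28 -12.19]
blue 162 along [-0.0244 -0.0013] across [-0.0225  0.0221] z [0.1241 0.1404] top row across 0.0
```

Call:
jog_arm --motion '[{"dx": 0.2, "dy": 0.25, "dz": -1.5, "turn": 0}, {"dx": 0, "dy": 0, "dz": -2, "turn": 0}, {"dx": 0, "dy": 0, "dz": -2, "turn": 0}, {"dx": 0, "dy": 0, "dz": -2, "turn": 0}, {"dx": 0, "dy": 0, "dz": -1.2, "turn": 0}, {"dx": 0, "dy": 0, "dz": -0.8, "turn": 0}, {"dx": 0, "dy": 0, "dz": 0, "turn": 0}, {"dx": 0, "dy": 0, "dz": 0, "turn": 0}]'

```text
time: 39.68
tool_pos: [0.5495, 0.2626, 0.0106]
tcp_rot: [2.235, 2.208, 0.001]
wrist_force: [-0.0, -0.2, -0.1]
width: 0.635
```

Call:
jog_arm --motion '[{"dx": 0.05, "dy": 0, "dz": -1, "turn": 0}, {"dx": 0, "dy": 0, "dz": -0.9, "turn": 0}, {"dx": 0, "dy": 0, "dz": -0.8, "turn": 0}, {"dx": 0, "dy": 0, "dz": 0, "turn": 0}, {"dx": 0, "dy": 0, "dz": 0, "turn": 0}]'

```text
time: 40.1
tool_pos: [0.5484, 0.262, -0.0183]
tcp_rot: [-2.234, -2.208, 0.003]
wrist_force: [0.2, 0.2, -0.2]
width: 0.632
```

Call:
jog_arm --motion '[{"dx": 0, "dy": 0, "dz": 0, "turn": 0}, {"dx": 0, "dy": 0, "dz": 0, "turn": 0}, {"dx": 0, "dy": 0, "dz": 0, "turn": 0}, {"dx": 0, "dy": 0, "dz": 0, "turn": 0}, {"dx": 0, "dy": 0, "dz": 0, "turn": 0}]' --fingers 3.8

```text
time: 40.52
tool_pos: [0.5495, 0.2624, -0.017]
tcp_rot: [2.235, 2.208, 0.0]
wrist_force: [0.6, -0.1, -0.7]
width: 0.53
```

Call:
jog_arm --motion '[{"dx": 0, "dy": 0, "dz": 0.8, "turn": 0}, {"dx": 0, "dy": 0, "dz": 1.6, "turn": 0}, {"dx": 0, "dy": 0, "dz": 2.2, "turn": 0}, {"dx": 0, "dy": 0, "dz": 2.2, "turn": 0}, {"dx": 0, "dy": 0, "dz": 2.2, "turn": 0}, {"dx": 0, "dy": 0, "dz": 2.2, "turn": 0}, {"dx": 0, "dy": 0, "dz": 2.2, "turn": 0}, {"dx": 0, "dy": 0, "dz": 2.2, "turn": 0}, {"dx": 0, "dy": -0.5, "dz": 1.6, "turn": 0}, {"dx": -0.5, "dy": -1, "dz": 0, "turn": 0}, {"dx": -0.7, "dy": -2, "dz": 0, "turn": 0}, {"dx": -0.7, "dy": -2.3, "dz": 0, "turn": 0}]'

```text
time: 41.52
tool_pos: [0.5295, 0.2039, 0.1546]
tcp_rot: [-2.233, -2.21, 0.0]
wrist_force: [-0.3, -0.3, 0.1]
width: 0.527
```

Call:
jog_arm --motion '[{"dx": -0.83, "dy": -2.8, "dz": 0, "turn": 0.02}, {"dx": -0.83, "dy": -2.8, "dz": 0, "turn": 0.02}, {"dx": -0.83, "dy": -2.8, "dz": 0, "turn": 0.02}, {"dx": -0.83, "dy": -2.8, "dz": 0, "turn": 0.02}, {"dx": -0.83, "dy": -2.8, "dz": 0, "turn": 0.02}, {"dx": -0.83, "dy": -2.8, "dz": 0, "turn": 0.02}, {"dx": -0.83, "dy": -2.8, "dz": 0, "turn": 0.02}, {"dx": -0.83, "dy": -2.8, "dz": 0, "turn": 0.02}, {"dx": -0.83, "dy": -2.8, "dz": 0, "turn": 0.02}, {"dx": -0.83, "dy": -2.8, "dz": 0, "turn": 0.02}, {"dx": -0.83, "dy": -2.8, "dz": 0, "turn": 0}, {"dx": -0.83, "dy": -2.3, "dz": 0, "turn": 0}]'

```text
time: 42.52
tool_pos: [0.4287, -0.1282, 0.1538]
tcp_rot: [-2.003, -2.419, 0.001]
wrist_force: [-0.2, -1.4, -0.3]
width: 0.531
```

Call:
jog_arm --motion '[{"dx": 0, "dy": 0, "dz": -1.2, "turn": 0}, {"dx": 0, "dy": 0, "dz": -2, "turn": 0}, {"dx": 0, "dy": 0, "dz": -2, "turn": 0}, {"dx": 0, "dy": 0, "dz": -2, "turn": 0}, {"dx": 0, "dy": 0, "dz": -1.2, "turn": 0}, {"dx": 0, "dy": 0, "dz": 0, "turn": 0}, {"dx": 0, "dy": 0, "dz": 0, "turn": 0}]'

```text
time: 43.1
tool_pos: [0.4289, -0.1258, 0.0693]
tcp_rot: [-2.001, -2.418, 0.002]
wrist_force: [-0.0, 0.0, -0.2]
width: 0.527
```

```bash
python3 - <<'E'
from h import *
T=st(); print("across",(T[:2]-C)@V,"along",(T[:2]-C)@U); p,d,W=shot("side"); held("white",p,W,T)
E
```

```text
T [ 0.4289 -0.1258  0.0693] jaw 0.188 w 45.0 F [-0.   0.  -0.2] t 43.1
across -0.0010757146259292374 along 0.1402337159861816
white 66 along [0.1314 0.1523] across [-0.0116  0.0157] z [0.1028 0.1405] top row across -0.0016
```

Call:
jog_arm --motion '[{"dx": 0.13, "dy": 0.02, "dz": 0.15, "turn": 0}, {"dx": 0.19, "dy": -0.98, "dz": 0, "turn": 0}, {"dx": 0.19, "dy": -0.98, "dz": 0, "turn": 0}, {"dx": 0.19, "dy": -0.98, "dz": 0, "turn": 0}, {"dx": 0.19, "dy": -0.98, "dz": 0, "turn": 0}, {"dx": 0.19, "dy": -0.98, "dz": 0, "turn": 0}, {"dx": 0.19, "dy": -0.98, "dz": 0, "turn": 0}, {"dx": 0, "dy": 0, "dz": 0, "turn": 0}]'

```text
time: 43.82
tool_pos: [0.4441, -0.1875, 0.0725]
tcp_rot: [2.004, 2.418, -0.0]
wrist_force: [-0.5, -0.1, -0.1]
width: 0.532
```

Call:
jog_arm --motion '[{"dx": 0.18, "dy": -1.08, "dz": 0, "turn": 0}, {"dx": 0.18, "dy": -1.08, "dz": 0, "turn": 0}, {"dx": 0.18, "dy": -1.08, "dz": 0, "turn": 0}, {"dx": 0.19, "dy": -1.08, "dz": 0, "turn": 0}, {"dx": 0.2, "dy": -1.08, "dz": 0, "turn": 0}, {"dx": 0.2, "dy": -1.08, "dz": 0, "turn": 0}, {"dx": 0, "dy": 0, "dz": 0, "turn": 0}, {"dx": 0, "dy": 0, "dz": -0.2, "turn": 0}, {"dx": 0, "dy": 0, "dz": 0, "turn": 0}]'

```text
time: 44.57
tool_pos: [0.4543, -0.2497, 0.0697]
tcp_rot: [-2.003, -2.419, -0.0]
wrist_force: [-1.0, 0.2, 0.1]
width: 0.529
```

```bash
python3 - <<'E'
from h import *
T=st(); print("across",(T[:2]-C)@V,"along",(T[:2]-C)@U)
p,d,W=shot("side"); held("white",p,W,T); held("blue",p,W,np.array([.4594,-.277,.068]))
E
```

```text
T [ 0.4543 -0.2497  0.0697] jaw 0.188 w 45.2 F [-1.   0.2  0.1] t 44.57
across 0.00035711745444438555 along 0.013741668564518347
white 73 along [0.0046 0.0314] across [-0.0104  0.0183] z [0.1281 0.1411] top row across -0.0001
blue 146 along [-0.0253 -0.0025] across [-0.0226  0.0206] z [0.1229 0.1402] top row across 0.0002
```

Call:
jog_arm --motion '[{"dx": 0, "dy": 0, "dz": 0, "turn": 0}, {"dx": 0, "dy": 0, "dz": 0, "turn": 0}, {"dx": 0, "dy": 0, "dz": 0, "turn": 0}, {"dx": 0, "dy": 0, "dz": 1, "turn": 0}, {"dx": 0, "dy": 0, "dz": 2, "turn": 0}, {"dx": 0, "dy": 0, "dz": 2.5, "turn": 0}, {"dx": 0, "dy": 0, "dz": 3, "turn": 0}, {"dx": 0, "dy": 0, "dz": 3, "turn": 0}, {"dx": 0.2, "dy": 1.5, "dz": 2, "turn": 0}, {"dx": 0.4, "dy": 3, "dz": 0, "turn": 0}, {"dx": 0.4, "dy": 3, "dz": 0, "turn": 0}, {"dx": 0.4, "dy": 3, "dz": 0, "turn": 0}]' --fingers 6.0

```text
time: 45.62
tool_pos: [0.4693, -0.1443, 0.2072]
tcp_rot: [2.003, 2.417, 0.002]
wrist_force: [0.1, 0.6, -0.8]
width: 0.7
```

Call:
jog_arm --motion '[{"dx": 0.63, "dy": 3.1, "dz": 0, "turn": -0.02}, {"dx": 0.63, "dy": 3.1, "dz": 0, "turn": -0.02}, {"dx": 0.63, "dy": 3.1, "dz": 0, "turn": -0.02}, {"dx": 0.63, "dy": 3.1, "dz": 0, "turn": -0.02}, {"dx": 0.63, "dy": 3.1, "dz": 0, "turn": -0.02}, {"dx": 0.63, "dy": 3.1, "dz": 0, "turn": -0.02}, {"dx": 0.63, "dy": 3.1, "dz": 0, "turn": -0.02}, {"dx": 0.63, "dy": 3.1, "dz": 0, "turn": -0.02}, {"dx": 0.63, "dy": 3.1, "dz": 0, "turn": -0.02}, {"dx": 0.63, "dy": 3.1, "dz": 0, "turn": -0.02}, {"dx": 0.63, "dy": 3.1, "dz": 0, "turn": 0}, {"dx": 0.63, "dy": 3.1, "dz": 0, "turn": 0}]' --fingers 5.4

```text
time: 46.62
tool_pos: [0.5444, 0.2288, 0.2064]
tcp_rot: [2.234, 2.208, 0.002]
wrist_force: [0.3, -0.8, 0.3]
width: 0.636
```

Call:
jog_arm --motion '[{"dx": 0, "dy": 0, "dz": -1, "turn": 0}, {"dx": 0, "dy": 0, "dz": -2, "turn": 0}, {"dx": 0, "dy": 0, "dz": -2, "turn": 0}, {"dx": 0, "dy": 0, "dz": -2, "turn": 0}, {"dx": 0, "dy": 0, "dz": -2, "turn": 0}, {"dx": 0, "dy": 0, "dz": -1, "turn": 0}, {"dx": 0, "dy": 0, "dz": 0, "turn": 0}, {"dx": 0, "dy": 0, "dz": 0, "turn": 0}]'

```text
time: 47.28
tool_pos: [0.5441, 0.2266, 0.1054]
tcp_rot: [-2.235, -2.208, 0.001]
wrist_force: [0.9, 1.1, -0.6]
width: 0.63
```

```bash
python3 - <<'E'
from h import *
T=st(); print("to black cm",((np.array([.5462,.2259,-.017])-T)*100).round(2))
p,d,W=shot("side"); held("white",p,W,np.array([.4543,-.2497,.068]))
p,d,W=shot("top"); print(rings(p,W).get("black"))
E
```

```text
T [0.5441 0.2266 0.1054] jaw -0.012 w 53.8 F [ 0.9  1.1 -0.6] t 47.28
to black cm [  0.21  -0.07 -12.24]
white 89 along [0.0041 0.026 ] across [-0.0106  0.0199] z [0.128  0.1406] top row across 0.0006
[(np.int64(148), array([546. , 225.8]), array([22. , 42.9]), 89.7), (np.int64(165), array([546.1, 225.4]), array([22.4, 43.9]), 85.8)]
```

Call:
jog_arm --motion '[{"dx": 0.05, "dy": -0.1, "dz": -1.5, "turn": 0}, {"dx": 0, "dy": 0, "dz": -2, "turn": 0}, {"dx": 0, "dy": 0, "dz": -2, "turn": 0}, {"dx": 0, "dy": 0, "dz": -2, "turn": 0}, {"dx": 0, "dy": 0, "dz": -1.2, "turn": 0}, {"dx": 0, "dy": 0, "dz": -0.8, "turn": 0}, {"dx": 0, "dy": 0, "dz": 0, "turn": 0}, {"dx": 0, "dy": 0, "dz": 0, "turn": 0}]'

```text
time: 48.05
tool_pos: [0.5455, 0.2262, 0.011]
tcp_rot: [2.234, 2.208, 0.001]
wrist_force: [0.6, -0.3, 0.1]
width: 0.632
```

Call:
jog_arm --motion '[{"dx": 0.05, "dy": 0, "dz": -1, "turn": 0}, {"dx": 0, "dy": 0, "dz": -0.9, "turn": 0}, {"dx": 0, "dy": 0, "dz": -0.8, "turn": 0}, {"dx": 0, "dy": 0, "dz": 0, "turn": 0}, {"dx": 0, "dy": 0, "dz": 0, "turn": 0}]'

```text
time: 48.47
tool_pos: [0.5444, 0.2256, -0.0177]
tcp_rot: [-2.234, -2.207, 0.003]
wrist_force: [0.1, -0.1, 0.3]
width: 0.63
```

Call:
jog_arm --motion '[{"dx": 0, "dy": 0, "dz": 0, "turn": 0}, {"dx": 0, "dy": 0, "dz": 0, "turn": 0}, {"dx": 0, "dy": 0, "dz": 0, "turn": 0}, {"dx": 0, "dy": 0, "dz": 0, "turn": 0}, {"dx": 0, "dy": 0, "dz": 0, "turn": 0}]' --fingers 3.8

```text
time: 48.88
tool_pos: [0.5455, 0.226, -0.0165]
tcp_rot: [2.235, 2.208, 0.0]
wrist_force: [0.5, -0.1, -0.9]
width: 0.53
```

Call:
jog_arm --motion '[{"dx": 0, "dy": 0, "dz": 0.8, "turn": 0}, {"dx": 0, "dy": 0, "dz": 1.6, "turn": 0}, {"dx": 0, "dy": 0, "dz": 2.2, "turn": 0}, {"dx": 0, "dy": 0, "dz": 2.2, "turn": 0}, {"dx": 0, "dy": 0, "dz": 2.2, "turn": 0}, {"dx": 0, "dy": 0, "dz": 2.2, "turn": 0}, {"dx": 0, "dy": 0, "dz": 2.2, "turn": 0}, {"dx": 0, "dy": 0, "dz": 2.2, "turn": 0}, {"dx": 0, "dy": -0.5, "dz": 1.6, "turn": 0}, {"dx": -0.5, "dy": -1, "dz": 0, "turn": 0}, {"dx": -0.7, "dy": -2, "dz": 0, "turn": 0}, {"dx": -0.7, "dy": -2.3, "dz": 0, "turn": 0}]'

```text
time: 49.88
tool_pos: [0.5255, 0.1676, 0.155]
tcp_rot: [-2.233, -2.21, 0.0]
wrist_force: [-0.2, -0.3, -0.6]
width: 0.529
```

Call:
jog_arm --motion '[{"dx": -0.79, "dy": -2.5, "dz": 0, "turn": 0.02}, {"dx": -0.79, "dy": -2.5, "dz": 0, "turn": 0.02}, {"dx": -0.79, "dy": -2.5, "dz": 0, "turn": 0.02}, {"dx": -0.79, "dy": -2.5, "dz": 0, "turn": 0.02}, {"dx": -0.79, "dy": -2.5, "dz": 0, "turn": 0.02}, {"dx": -0.79, "dy": -2.5, "dz": 0, "turn": 0.02}, {"dx": -0.79, "dy": -2.5, "dz": 0, "turn": 0.02}, {"dx": -0.79, "dy": -2.5, "dz": 0, "turn": 0.02}, {"dx": -0.79, "dy": -2.5, "dz": 0, "turn": 0.02}, {"dx": -0.79, "dy": -2.5, "dz": 0, "turn": 0.02}, {"dx": -0.79, "dy": -2.4, "dz": 0, "turn": 0}, {"dx": -0.79, "dy": -2.1, "dz": 0, "turn": 0}]'

```text
time: 50.88
tool_pos: [0.4296, -0.1284, 0.1542]
tcp_rot: [-2.003, -2.419, 0.001]
wrist_force: [0.4, 0.4, -0.2]
width: 0.529
```

Call:
jog_arm --motion '[{"dx": 0, "dy": 0, "dz": -1.2, "turn": 0}, {"dx": 0, "dy": 0, "dz": -2, "turn": 0}, {"dx": 0, "dy": 0, "dz": -2, "turn": 0}, {"dx": 0, "dy": 0, "dz": -2, "turn": 0}, {"dx": 0, "dy": 0, "dz": -1.2, "turn": 0}, {"dx": 0, "dy": 0, "dz": 0, "turn": 0}, {"dx": 0, "dy": 0, "dz": 0, "turn": 0}]'

```text
time: 51.47
tool_pos: [0.4297, -0.1261, 0.0697]
tcp_rot: [-2.001, -2.418, 0.002]
wrist_force: [0.2, 0.5, 0.6]
width: 0.527
```

```bash
python3 - <<'E'
from h import *
T=st(); print("across",(T[:2]-C)@V,"along",(T[:2]-C)@U); p,d,W=shot("side"); held("black",p,W,T)
u,v=[int(a) for a in proj("side",(T[0],T[1],T[2]+.047))]
cv2.imwrite("pics/s7c.png",cv2.resize(p[v-50:v+90,u-70:u+110],None,fx=4,fy=4)[...,::-1])
E
```

```text
T [ 0.4297 -0.1261  0.0697] jaw 0.188 w 45.0 F [0.2 0.5 0.6] t 51.47
across -0.00034524761528093896 along 0.13974804240189478
black 349 along [0.1272 0.1529] across [-0.0243  0.0229] z [0.0958 0.1444] top row across 0.0019
```

View pics/s7c.png

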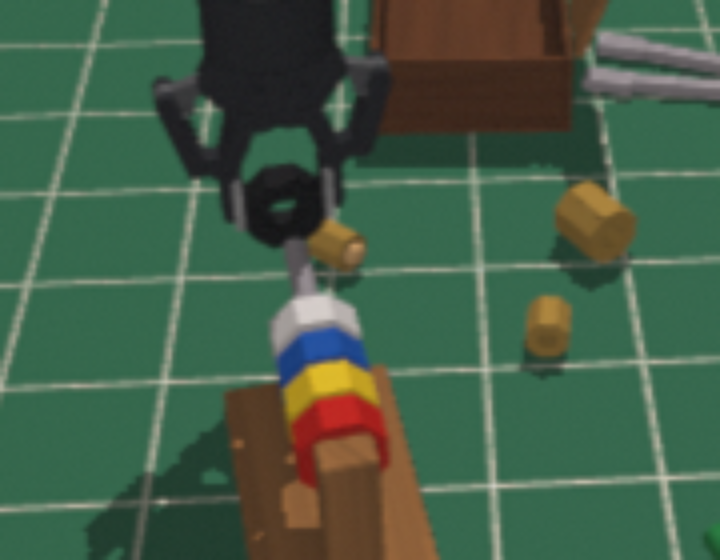

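Red, yellow, blue and white hang in order on the rod, and black is held in front of the tip. The large knob looks shifted, so I will re-measure it. I thread black.

Call:
jog_arm --motion '[{"dx": 0.04, "dy": 0.01, "dz": 0.12, "turn": 0}, {"dx": 0.19, "dy": -0.98, "dz": 0, "turn": 0}, {"dx": 0.19, "dy": -0.98, "dz": 0, "turn": 0}, {"dx": 0.19, "dy": -0.98, "dz": 0, "turn": 0}, {"dx": 0.19, "dy": -0.98, "dz": 0, "turn": 0}, {"dx": 0.19, "dy": -0.98, "dz": 0, "turn": 0}, {"dx": 0.19, "dy": -0.98, "dz": 0, "turn": 0}, {"dx": 0, "dy": 0, "dz": 0, "turn": 0}]'

```text
time: 52.18
tool_pos: [0.4441, -0.188, 0.0727]
tcp_rot: [2.004, 2.417, -0.0]
wrist_force: [0.5, 0.7, -1.0]
width: 0.528
```

Call:
jog_arm --motion '[{"dx": 0.16, "dy": -0.97, "dz": 0, "turn": 0}, {"dx": 0.16, "dy": -0.97, "dz": 0, "turn": 0}, {"dx": 0.17, "dy": -0.97, "dz": 0, "turn": 0}, {"dx": 0.17, "dy": -0.97, "dz": 0, "turn": 0}, {"dx": 0, "dy": 0, "dz": 0, "turn": 0}, {"dx": 0, "dy": 0, "dz": -0.2, "turn": 0}, {"dx": 0, "dy": 0, "dz": 0, "turn": 0}]'

```text
time: 52.77
tool_pos: [0.4498, -0.2246, 0.0702]
tcp_rot: [-2.003, -2.42, -0.0]
wrist_force: [0.1, -0.3, 0.2]
width: 0.531
```

Call:
jog_arm --motion '[{"dx": 0, "dy": 0, "dz": 0, "turn": 0}, {"dx": 0, "dy": 0, "dz": 0, "turn": 0}, {"dx": 0, "dy": 0, "dz": 0, "turn": 0}, {"dx": 0, "dy": 0, "dz": 1, "turn": 0}, {"dx": 0, "dy": 0, "dz": 2, "turn": 0}, {"dx": 0, "dy": 0, "dz": 2.5, "turn": 0}, {"dx": 0, "dy": 0, "dz": 3, "turn": 0}, {"dx": 0, "dy": 0, "dz": 3, "turn": 0}, {"dx": 0, "dy": -3, "dz": 1, "turn": 0}, {"dx": 0, "dy": -3, "dz": 0, "turn": 0}, {"dx": 0, "dy": -3, "dz": 0, "turn": 0}, {"dx": 0, "dy": -3, "dz": 0, "turn": 0}]' --fingers 6.0

```text
time: 53.77
tool_pos: [0.4504, -0.3458, 0.1974]
tcp_rot: [2.0, 2.419, 0.0]
wrist_force: [0.6, -0.1, -0.4]
width: 0.7
```

```bash
python3 - <<'E'
from h import *
T=st()
ps,ds,Ws=shot("side","s8.png"); held("black",ps,Ws,np.array([.4492,-.225,.068])); held("white",ps,Ws,np.array([.4543,-.2497,.068]))
p,d,W=shot("top","t8.png"); hsv=cv2.cvtColor(p,cv2.COLOR_RGB2HSV); x,y,z=[W[...,i] for i in range(3)]
for nm,(q,w) in dict(top=(p,W),side=(ps,Ws)).items():
    hs=cv2.cvtColor(q,cv2.COLOR_RGB2HSV).astype(int); X,Y,Z=[w[...,i] for i in range(3)]
    m=(hs[...,0]<32)&(hs[...,0]>8)&(hs[...,1]>90)&(Z>.006)&(Z<.06)&(Y<.09)&(Y>-.16)&(X>.4)&(X<.7)
    k,l,stt,c=cv2.connectedComponentsWithStats(m.astype(np.uint8))
    for i in range(1,k):
        if stt[i,4]<40: continue
        P=w[l==i]; t=P[P[:,2]>np.percentile(P[:,2],95)-.004]; print(nm,stt[i].tolist(),[np.round(a,1) for a in rect(P[:,:2])],"z95 %.4f"%np.percentile(P[:,2],95),"top",[np.round(a,1) for a in rect(t[:,:2])])
cv2.imwrite("pics/t8c.png",cv2.resize(p[180:300,300:480],None,fx=4,fy=4)[...,::-1])
E
```

```text
T [ 0.4504 -0.3458  0.1974] jaw 0.189 w 59.8 F [ 0.6 -0.1 -0.4] t 53.77
black 142 along [0.0287 0.052 ] across [-0.0219  0.0221] z [0.1249 0.1405] top row across 0.0009
white 86 along [0.0047 0.0258] across [-0.0099  0.0205] z [0.1272 0.1406] top row across 0.001
top [316, 180, 24, 22, 322] [array([626.1, -24.7]), array([40.1, 51.7]), np.float64(31.9)] z95 0.0415 top [array([627.5, -29.5]), array([27.2, 42.1]), np.float64(28.3)]
top [359, 202, 16, 12, 149] [array([ 590.5, -123.9]), array([35.7, 26. ]), np.float64(82.5)] z95 0.0287 top [array([ 589.9, -128.1]), array([27.1, 18.9]), np.float64(80.8)]
top [323, 256, 15, 15, 144] [array([456.3, -39.7]), array([27.1, 32.4]), np.float64(46.5)] z95 0.0297 top [array([454., -37.]), array([20.2, 25.2]), np.float64(45.8)]
side [306, 220, 20, 20, 262] [array([628.3, -31. ]), array([40. , 46.1]), np.float64(36.5)] z95 0.0404 top [array([630.5, -32.6]), array([26. , 43.7]), np.float64(30.5)]
side [244, 230, 10, 13, 87] [array([451.9, -41.5]), array([19.9, 29.6]), np.float64(47.5)] z95 0.0280 top [array([453. , -39.8]), array([15.8, 28.7]), np.float64(46.7)]
side [299, 249, 11, 14, 129] [array([ 591.5, -127.6]), array([30.1, 25.8]), np.float64(86.3)] z95 0.0279 top [array([ 591.4, -128.2]), array([30.7, 17.6]), np.float64(78.2)]
```

View pics/t8c.png

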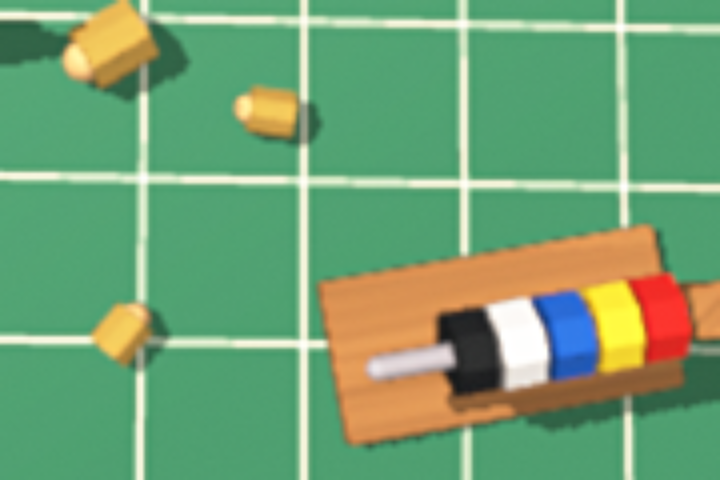

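All five rings are on the rod, in order, with black nearest the tip at crop (470,350). The large knob was knocked aside to about (0.629, −0.030), yaw 0.53, still upright (top at z = 0.0415). I go to it, keeping away from the pounder.

Call:
jog_arm --motion '[{"dx": 0.5, "dy": 2.7, "dz": 0, "turn": 0.029}, {"dx": 0.5, "dy": 2.7, "dz": 0, "turn": 0.029}, {"dx": 0.5, "dy": 2.7, "dz": 0, "turn": 0.029}, {"dx": 0.5, "dy": 2.7, "dz": 0, "turn": 0.029}, {"dx": 0.5, "dy": 2.7, "dz": 0, "turn": 0.029}, {"dx": 0.5, "dy": 2.7, "dz": 0, "turn": 0.029}, {"dx": 0.5, "dy": 2.7, "dz": 0, "turn": 0.029}, {"dx": 0.5, "dy": 2.7, "dz": 0, "turn": 0.029}, {"dx": 0.5, "dy": 2.7, "dz": 0, "turn": 0.029}, {"dx": 0.5, "dy": 2.7, "dz": 0, "turn": 0.029}, {"dx": 0.5, "dy": 2.7, "dz": 0, "turn": 0.029}, {"dx": 0.5, "dy": 1.8, "dz": 0, "turn": 0.029}]' --fingers 5.6

```text
time: 54.87
tool_pos: [0.5094, -0.0265, 0.1962]
tcp_rot: [-1.55, -2.732, -0.002]
wrist_force: [0.1, -0.3, -0.1]
width: 0.66
```

Call:
jog_arm --motion '[{"dx": 2.3, "dy": 0, "dz": 0, "turn": 0}, {"dx": 2.4, "dy": 0, "dz": 0, "turn": 0}, {"dx": 2.4, "dy": 0, "dz": 0, "turn": 0}, {"dx": 2.4, "dy": 0, "dz": 0, "turn": 0}, {"dx": 2.3, "dy": 0, "dz": -1.5, "turn": 0}, {"dx": 0, "dy": 0, "dz": -2, "turn": 0}, {"dx": 0, "dy": 0, "dz": -2, "turn": 0}, {"dx": 0, "dy": 0, "dz": -2, "turn": 0}, {"dx": 0, "dy": 0, "dz": -2, "turn": 0}, {"dx": 0, "dy": 0, "dz": -1, "turn": 0}, {"dx": 0, "dy": 0, "dz": 0, "turn": 0}, {"dx": 0, "dy": 0, "dz": 0, "turn": 0}]'

```text
time: 55.87
tool_pos: [0.6275, -0.0291, 0.0906]
tcp_rot: [-1.553, -2.73, 0.0]
wrist_force: [-0.1, -0.1, -0.1]
width: 0.654
```

```bash
python3 - <<'E'
from h import *
T=st(); print("to knob cm",((np.array([.6287,-.030,-.032])-T)*100).round(2))
E
```

```text
T [ 0.6275 -0.0291  0.0906] jaw 0.536 w 55.9 F [-0.1 -0.1 -0.1] t 55.87
to knob cm [  0.12  -0.09 -12.26]
```

Call:
jog_arm --motion '[{"dx": 0, "dy": -0.1, "dz": -1.5, "turn": 0}, {"dx": 0, "dy": 0, "dz": -2, "turn": 0}, {"dx": 0, "dy": 0, "dz": -2, "turn": 0}, {"dx": 0, "dy": 0, "dz": -2, "turn": 0}, {"dx": 0, "dy": 0, "dz": -0.8, "turn": 0}, {"dx": 0, "dy": 0, "dz": 0, "turn": 0}, {"dx": 0, "dy": 0, "dz": 0, "turn": 0}]'

```text
time: 56.45
tool_pos: [0.6288, -0.0305, 0.0087]
tcp_rot: [1.553, 2.729, 0.001]
wrist_force: [-0.6, 0.6, 0.5]
width: 0.658
```

```bash
python3 - <<'E'
from h import *
T=st(); print("to knob cm",((np.array([.6287,-.030,-.032])-T)*100).round(2))
p,d,W=shot("side"); u,v=[int(a) for a in proj("side",(T[0],T[1],.03))]
cv2.imwrite("pics/s9c.png",cv2.resize(p[v-50:v+30,u-60:u+60],None,fx=5,fy=5)[...,::-1])
E
```

```text
T [ 0.6288 -0.0305  0.0087] jaw 0.536 w 56.2 F [-0.6  0.6  0.5] t 56.45
to knob cm [-0.01  0.05 -4.07]
```

View pics/s9c.png

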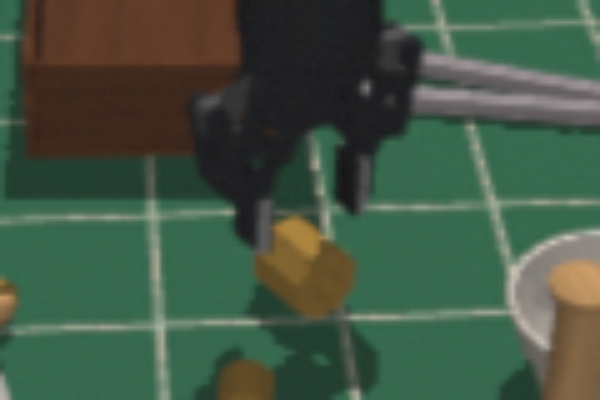

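The fingers straddle the knob at crop (305,265). I descend and grasp.

Call:
jog_arm --motion '[{"dx": 0, "dy": 0.05, "dz": -1, "turn": 0}, {"dx": 0, "dy": 0, "dz": -1, "turn": 0}, {"dx": 0, "dy": 0, "dz": -1, "turn": 0}, {"dx": 0, "dy": 0, "dz": -0.8, "turn": 0}, {"dx": 0, "dy": 0, "dz": 0, "turn": 0}, {"dx": 0, "dy": 0, "dz": 0, "turn": 0}]'

```text
time: 57.0
tool_pos: [0.6267, -0.03, -0.032]
tcp_rot: [-1.553, -2.728, 0.002]
wrist_force: [-0.4, 0.3, 0.0]
width: 0.658
```

Call:
jog_arm --motion '[{"dx": 0, "dy": 0, "dz": 0, "turn": 0}, {"dx": 0, "dy": 0, "dz": 0, "turn": 0}, {"dx": 0, "dy": 0, "dz": 0, "turn": 0}, {"dx": 0, "dy": 0, "dz": 0, "turn": 0}, {"dx": 0, "dy": 0, "dz": 0, "turn": 0}, {"dx": 0, "dy": 0, "dz": 0, "turn": 0}]' --fingers 3.0 --grip_force 45

```text
time: 57.5
tool_pos: [0.6282, -0.0301, -0.0302]
tcp_rot: [1.554, 2.73, 0.0]
wrist_force: [-0.2, 0.9, 1.2]
width: 0.456
```

Knob held (38.9 mm). I lift it and carry it in front of the rod tip.

Call:
jog_arm --motion '[{"dx": 0, "dy": 0, "dz": 0.8, "turn": 0}, {"dx": 0, "dy": 0, "dz": 1.6, "turn": 0}, {"dx": 0, "dy": 0, "dz": 2.2, "turn": 0}, {"dx": 0, "dy": 0, "dz": 2.2, "turn": 0}, {"dx": 0, "dy": 0, "dz": 2.2, "turn": 0}, {"dx": 0, "dy": 0, "dz": 2.2, "turn": 0}, {"dx": 0, "dy": 0, "dz": 2.2, "turn": 0}, {"dx": 0, "dy": 0, "dz": 1.6, "turn": 0}]'

```text
time: 58.17
tool_pos: [0.6288, -0.0301, 0.1225]
tcp_rot: [1.553, 2.728, 0.002]
wrist_force: [0.6, 0.1, -0.6]
width: 0.463
```

Call:
jog_arm --motion '[{"dx": -1.66, "dy": -0.75, "dz": 0, "turn": -0.029}, {"dx": -1.66, "dy": -0.75, "dz": 0, "turn": -0.029}, {"dx": -1.66, "dy": -0.75, "dz": 0, "turn": -0.029}, {"dx": -1.66, "dy": -0.75, "dz": 0, "turn": -0.029}, {"dx": -1.66, "dy": -0.75, "dz": 0, "turn": -0.029}, {"dx": -1.66, "dy": -0.75, "dz": 0, "turn": -0.029}, {"dx": -1.66, "dy": -0.75, "dz": 0, "turn": -0.029}, {"dx": -1.66, "dy": -0.75, "dz": 0, "turn": -0.029}, {"dx": -1.66, "dy": -0.75, "dz": 0, "turn": -0.029}, {"dx": -1.66, "dy": -0.75, "dz": 0, "turn": -0.029}, {"dx": -1.66, "dy": -0.75, "dz": 0, "turn": -0.029}, {"dx": -1.66, "dy": -0.75, "dz": 0, "turn": -0.029}]'

```text
time: 59.17
tool_pos: [0.4278, -0.1203, 0.12]
tcp_rot: [2.004, 2.419, 0.0]
wrist_force: [0.3, -0.2, -1.0]
width: 0.459
```

Call:
jog_arm --motion '[{"dx": 0, "dy": 0, "dz": -1.5, "turn": 0}, {"dx": 0, "dy": 0, "dz": -1.5, "turn": 0}, {"dx": 0, "dy": 0, "dz": -1.5, "turn": 0}, {"dx": 0, "dy": 0, "dz": -0.7, "turn": 0}, {"dx": 0, "dy": 0, "dz": 0, "turn": 0}, {"dx": 0, "dy": 0, "dz": 0, "turn": 0}]'

```text
time: 59.67
tool_pos: [0.4286, -0.12, 0.0676]
tcp_rot: [-2.003, -2.42, 0.0]
wrist_force: [0.5, 0.7, -0.3]
width: 0.46
```

```bash
cat >> h.py <<'E'
HS["knob"]=lambda h,s,v:(h<32)&(h>8)&(s>90)
def knob():
    T=st(); print("T across %.4f along %.4f"%((T[:2]-C)@V,(T[:2]-C)@U))
    for n in("side","top"):
        p,d,W=shot(n); print(n); held("knob",p,W,T+[0,0,.003])
    return p,T
E
python3 - <<'E'
from h import *
knob(); p,d,W=shot("side"); T=bot.read_state()["tool_pos"]; u,v=[int(a) for a in proj("side",(T[0],T[1],T[2]+.05))]
cv2.imwrite("pics/s10c.png",cv2.resize(p[v-40:v+60,u-60:u+60],None,fx=6,fy=6)[...,::-1])
E
```

```text
T [ 0.4286 -0.12    0.0676] jaw 0.188 w 39.3 F [ 0.5  0.7 -0.3] t 59.67
T across -0.0003 along 0.1460
side
knob 342 along [0.123 0.165] across [-0.0202  0.0182] z [0.102 0.14 ] top row across -0.0008
top
knob 1 along [0.1751 0.1751] across [0.0066 0.0066] z [0.1239 0.1239] top row across 0.0066
```

View pics/s10c.png

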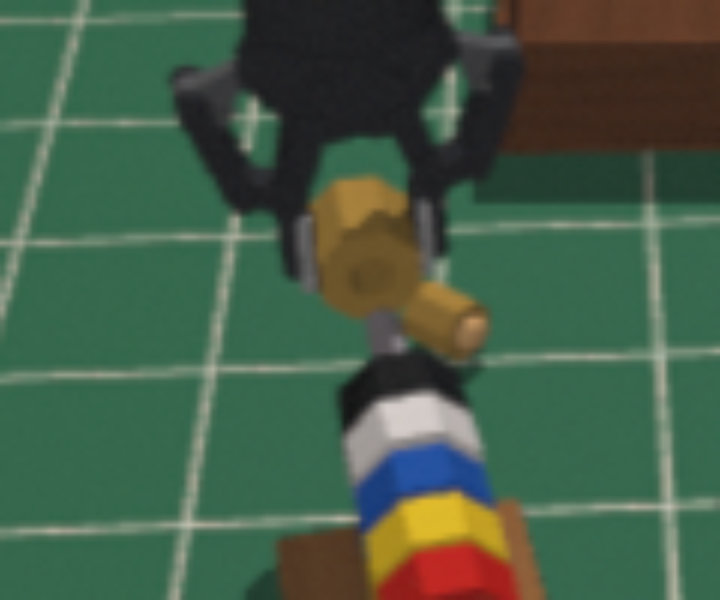

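The knob's bore faces the rod tip: bore centre about crop (372,272), tip below it at (385,320). I check the height and side offset more finely on the top flat.

```bash
cat >> h.py <<'E'
def fine():
    T=st(); print("T across %.4f along %.4f"%((T[:2]-C)@V,(T[:2]-C)@U))
    for k in range(2):
        p,d,W=shot("side"); hs=cv2.cvtColor(p,cv2.COLOR_RGB2HSV).astype(int); x,y,z=[W[...,i] for i in range(3)]
        A=(x-C[0])*U[0]+(y-C[1])*U[1]; B=(x-C[0])*V[0]+(y-C[1])*V[1]
        col=(hs[...,0]<32)&(hs[...,0]>8)&(hs[...,1]>90)
        a0=(T[:2]-C)@U
        kb=col&(abs(A-a0)<.03)&(abs(B)<.03)&(z>.09)&(z<.15)
        top=kb&(abs(B)<.006)&(z>.131)&(A>a0-.015)
        fr=kb&(A<a0-.014)
        rod=(abs(B)<.0025)&(z>.11)&(z<.135)&(A>.055)&(A<.093)
        ra=(abs(B)<.01)&(z>.11)&(z<.135)&(A>.055)&(A<.093)
        pr=lambda m:np.percentile(m,[3,50,97]).round(4)
        print("knobtop",top.sum(),pr(z[top]),"face across",pr(B[fr]),"z",pr(z[fr]),"A",np.median(A[fr]).round(4),"| rod top",rod.sum(),pr(z[rod]),"across",pr(B[ra]))
E
python3 - <<'E'
from h import *
fine()
E
```

```text
T [ 0.4298 -0.1203  0.0686] jaw 0.188 w 39.2 F [-0.3  0.4 -0.1] t 59.82
T across 0.0008 along 0.1455
knobtop 41 [0.1368 0.1391 0.1405] face across [-0.0174 -0.0001  0.018 ] z [0.1025 0.1223 0.1396] A 0.126 | rod top 16 [0.1241 0.1266 0.1288] across [-0.0055  0.0001  0.0063]
knobtop 42 [0.1369 0.1387 0.1411] face across [-0.0174  0.0005  0.0182] z [0.1028 0.1229 0.1395] A 0.1258 | rod top 15 [0.1243 0.1269 0.128 ] across [-0.0055  0.0005  0.0064]
```

Call:
jog_arm --motion '[{"dx": 0.11, "dy": -0.59, "dz": 0.06, "turn": 0}, {"dx": 0.113, "dy": -0.59, "dz": 0, "turn": 0}, {"dx": 0.113, "dy": -0.59, "dz": 0, "turn": 0}, {"dx": 0.113, "dy": -0.59, "dz": 0, "turn": 0}, {"dx": 0.113, "dy": -0.59, "dz": 0, "turn": 0}, {"dx": 0.113, "dy": -0.59, "dz": 0, "turn": 0}, {"dx": 0, "dy": 0, "dz": 0, "turn": 0}, {"dx": 0, "dy": 0, "dz": 0, "turn": 0}]'

```text
time: 60.58
tool_pos: [0.4355, -0.1559, 0.068]
tcp_rot: [-2.004, -2.419, -0.0]
wrist_force: [0.1, -0.1, 0.0]
width: 0.455
```

```bash
python3 - <<'E'
from h import *
fine()
E
```

```text
T [ 0.4355 -0.1559  0.068 ] jaw 0.187 w 38.9 F [ 0.1 -0.1  0. ] t 60.58
T across -0.0003 along 0.1095
knobtop 49 [0.1361 0.1377 0.1404] face across [-0.019  -0.0028  0.0177] z [0.1058 0.1264 0.1382] A 0.0896 | rod top 19 [0.1251 0.1278 0.1341] across [-0.0091 -0.0007  0.009 ]
knobtop 49 [0.1355 0.1378 0.1395] face across [-0.019  -0.003   0.0173] z [0.1076 0.1266 0.1388] A 0.0899 | rod top 18 [0.1259 0.1277 0.1335] across [-0.0093 -0.0006  0.0083]
```

The face is 6 mm past the tip with no force, so the bore is on the rod. I push on gently.

Call:
jog_arm --motion '[{"dx": 0.08, "dy": -0.4, "dz": 0.02, "turn": 0}, {"dx": 0.076, "dy": -0.4, "dz": 0, "turn": 0}, {"dx": 0.076, "dy": -0.4, "dz": 0, "turn": 0}, {"dx": 0.06, "dy": -0.3, "dz": 0, "turn": 0}, {"dx": 0, "dy": 0, "dz": 0, "turn": 0}, {"dx": 0, "dy": 0, "dz": 0, "turn": 0}]'

```text
time: 61.18
tool_pos: [0.4384, -0.1701, 0.0682]
tcp_rot: [-2.003, -2.419, -0.001]
wrist_force: [0.4, 3.4, 0.4]
width: 0.454
```

Call:
jog_arm --motion '[{"dx": 0.04, "dy": -0.2, "dz": 0, "turn": 0}, {"dx": 0.02, "dy": -0.1, "dz": 0, "turn": 0}, {"dx": 0, "dy": 0, "dz": 0, "turn": 0}]'

```text
time: 61.43
tool_pos: [0.4384, -0.1702, 0.0681]
tcp_rot: [-2.002, -2.415, -0.006]
wrist_force: [-0.8, 13.4, 5.2]
width: 0.461
```

```bash
python3 - <<'E'
from h import *
fine()
E
```

```text
T [ 0.4384 -0.1702  0.0681] jaw 0.187 w 39.4 F [-0.8 13.4  5.2] t 61.43
T across -0.0002 along 0.0948
knobtop 49 [0.1359 0.1378 0.1396] face across [-0.019  -0.0026  0.0173] z [0.1145 0.1292 0.1392] A 0.0749 | rod top 9 [0.1253 0.1279 0.133 ] across [-0.0094 -0.0003  0.0088]
knobtop 47 [0.1367 0.1386 0.1405] face across [-0.0189 -0.0025  0.017 ] z [0.1148 0.1295 0.1392] A 0.075 | rod top 10 [0.1263 0.1278 0.1329] across [-0.0095 -0.0003  0.0088]
```

The resistance is a hard stop close to where the bore bottom is expected. I push a little more to confirm it, then ease off and release.

Call:
jog_arm --motion '[{"dx": 0.04, "dy": -0.2, "dz": 0, "turn": 0}, {"dx": 0.02, "dy": -0.15, "dz": 0, "turn": 0}, {"dx": 0, "dy": 0, "dz": 0, "turn": 0}]'

```text
time: 61.78
tool_pos: [0.4383, -0.1702, 0.068]
tcp_rot: [-2.0, -2.409, -0.012]
wrist_force: [-1.0, 24.9, 10.5]
width: 0.458
```

Call:
jog_arm --motion '[{"dx": -0.1, "dy": 0.5, "dz": -0.15, "turn": 0}, {"dx": 0, "dy": 0, "dz": 0, "turn": 0}, {"dx": 0, "dy": 0, "dz": 0, "turn": 0}]'

```text
time: 62.03
tool_pos: [0.4386, -0.1702, 0.0675]
tcp_rot: [-2.002, -2.419, -0.003]
wrist_force: [-1.6, 9.3, 8.4]
width: 0.461
```

```bash
python3 - <<'E'
from h import *
fine()
E
```

```text
T [ 0.4386 -0.1702  0.0675] jaw 0.188 w 39.4 F [-1.6  9.3  8.4] t 62.03
T across 0.0000 along 0.0948
knobtop 46 [0.1357 0.1373 0.139 ] face across [-0.0191 -0.0025  0.0174] z [0.1135 0.1287 0.1391] A 0.0755 | rod top 11 [0.1245 0.1281 0.1335] across [-0.0094 -0.0004  0.0086]
knobtop 47 [0.136  0.1375 0.139 ] face across [-0.0189 -0.0025  0.0173] z [0.1134 0.129  0.1386] A 0.0752 | rod top 11 [0.125  0.1272 0.134 ] across [-0.0096 -0.0005  0.0087]
```

Call:
jog_arm --motion '[{"dx": -0.03, "dy": 0.2, "dz": 0.1, "turn": 0}, {"dx": 0, "dy": 0, "dz": 0, "turn": 0}]'

```text
time: 62.3
tool_pos: [0.4385, -0.1701, 0.068]
tcp_rot: [2.002, 2.42, -0.0]
wrist_force: [-0.8, 1.6, 0.6]
width: 0.457
```

Call:
jog_arm --motion '[{"dx": 0, "dy": 0, "dz": 0, "turn": 0}, {"dx": 0, "dy": 0, "dz": 0, "turn": 0}, {"dx": 0, "dy": 0, "dz": 0, "turn": 0}, {"dx": 0, "dy": 0, "dz": 0, "turn": 0}, {"dx": 0, "dy": 0, "dz": 1, "turn": 0}, {"dx": 0, "dy": 0, "dz": 2, "turn": 0}, {"dx": 0, "dy": 0, "dz": 2.5, "turn": 0}, {"dx": 0, "dy": 0, "dz": 3, "turn": 0}, {"dx": 0, "dy": 0, "dz": 3, "turn": 0}, {"dx": 0, "dy": 2, "dz": 2, "turn": 0}, {"dx": 0, "dy": 3, "dz": 0, "turn": 0}, {"dx": 0, "dy": 3, "dz": 0, "turn": 0}]' --fingers 5.8

```text
time: 63.3
tool_pos: [0.44, -0.0902, 0.2062]
tcp_rot: [2.003, 2.414, 0.004]
wrist_force: [-0.4, 0.8, -0.6]
width: 0.679
```

Call:
jog_arm --motion '[{"dx": 0, "dy": 4, "dz": 0, "turn": 0}, {"dx": 0, "dy": 4, "dz": 0, "turn": 0}, {"dx": 0, "dy": 4, "dz": 0, "turn": 0}, {"dx": 0, "dy": 4, "dz": 0, "turn": 0}, {"dx": 0, "dy": 2, "dz": 0, "turn": 0}, {"dx": 0, "dy": 0, "dz": 0, "turn": 0}]'

```text
time: 63.8
tool_pos: [0.4382, 0.0936, 0.2037]
tcp_rot: [-1.997, -2.424, -0.003]
wrist_force: [0.0, 0.1, -0.6]
width: 0.677
```

```bash
python3 - <<'E'
from h import *
T=st(); p,d,W=shot("side","s11.png"); q,e,X=shot("top","t11.png")
for n,P,w in(("side",p,W),("top",q,X)):
    print(n); held("knob",P,w,np.array([.4385,-.1702,.068]))
    for c,y in dict(black=(.4498,-.2246),red=(.4697,-.33)).items(): held(c,P,w,np.array([*y,.068]))
x,y,z=[X[...,i] for i in range(3)]; m=(y>.12)&(y<.36)&(x>.6)&(x<.75)&(z>.1); print("lid top x %.3f z %.3f"%(x[m].max(),z[m].max()))
a=np.zeros((500,800,3),np.uint8); a[:440,:400]=cv2.resize(p[200:310,200:300],None,fx=4,fy=4); a[:360,410:800]=cv2.resize(q[230:302,370:500],None,fx=3,fy=3)[:, :390].repeat(1,0)[:360] if False else 0
b=cv2.resize(q[235:300,370:500],(390,195)); a[:195,410:800]=b; c=cv2.resize(q[130:290,130:390],(390,240)); a[210:450,410:800]=c
cv2.imwrite("pics/f11.png",a[...,::-1])
E
```

```text
T [0.4382 0.0936 0.2037] jaw 0.193 w 57.8 F [ 0.   0.1 -0.6] t 63.8
side
knob 274 along [0.0724 0.115 ] across [-0.0198  0.02  ] z [0.1124 0.1398] top row across -0.0001
black 142 along [0.0289 0.0524] across [-0.022   0.0223] z [0.1241 0.1414] top row across 0.0002
red 268 along [-0.0856 -0.0543] across [-0.0224  0.022 ] z [0.1048 0.1405] top row across 0.0008
top
knob 420 along [0.0757 0.1252] across [-0.0203  0.0197] z [0.1135 0.1406] top row across 0.0003
black 233 along [0.0314 0.0515] across [-0.0218  0.0209] z [0.1014 0.1416] top row across 0.0006
red 231 along [-0.0766 -0.0541] across [-0.0221  0.0223] z [0.1228 0.1425] top row across 0.0004
lid top x 0.701 z 0.254
```

View pics/f11.png

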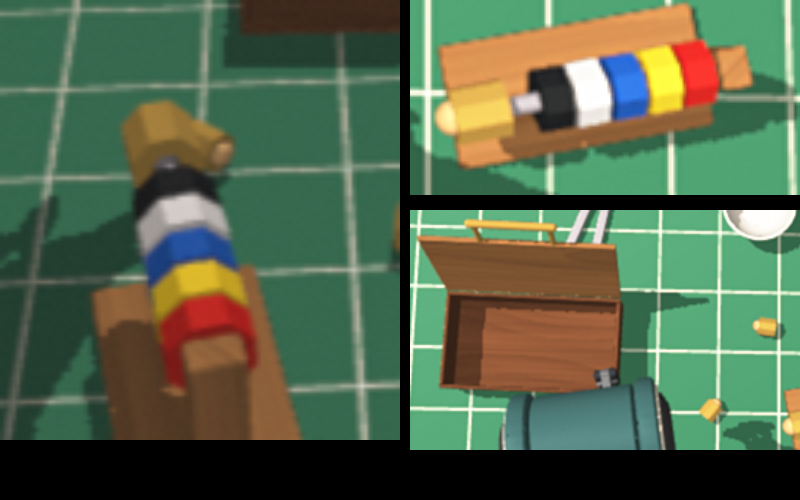

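Everything is in place: five rings in order, the knob on the tip and in line with the rod, the lid leaning back (bar at x ≈ 0.70, z ≈ 0.25, so about 1.9 rad), the chest empty and the arm clear. I hand in.

```bash
python3 -c "
from workcell import bot
print(bot.finish_job())"
```

```text
the job is handed in; nothing more can be done
None
```

I opened the lid onto its stop, threaded the five rings present (red, yellow, blue, white, black; there was no green) onto the rod in order, and pushed the brass knob home. I handed the job in at about 64 s; no verdict is reported.

**Last checks**
- **Rings:** the last pictures show all five in the right order. Red and black measured within 1 mm of the rod's axis sideways.
- **Knob:** it came to a hard stop that did not move under a 25 N push, and it stayed in line with the rod after release. Its near face measured about 74 to 75 mm along the rod line against 72 mm expected. I put that down to calibration and depth error, and it is within the 7 mm allowed.
- **Lid:** the bar is at x ≈ 0.70, z ≈ 0.25, which fits about 1.9 rad.
- **Arm:** it is clear of everything, with no contact force.
- **Bowl, pounder and tongs:** I kept clear of them but did not measure their positions again at the end.

**What disagreed or went wrong**
- **Height reading:** the reported tool height was about 35 mm lower than the fingertips seen by the camera. My first grasp of the bar therefore closed above it; I corrected for this from then on.
- **Chest rim:** while taking the red ring, a knuckle probably pressed on the chest's front rim with about 21 N, under the 40 N limit.
- **Knob moved:** the knob had been knocked about 8 cm from its starting place during the run, so I measured it again before taking it.

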